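Release and push out the filter slide with a pin vise

TASK

Take the pin vise from the tool rack, reach with its pin into the small square pocket in the illuminator's filter slide, press the recessed release button down and, keeping it held down, gently push the slide out as far as it goes; lift the pin out so that the catch locks the slide there, and stand the pin vise back in its hole in the rack. Only the pin vise may touch the illuminator, never with heavy force, and everything else stays where it is.

Things in the scene. Friction and masses are not known exactly. Their poses are not given: they have to be found in the camera images.
- pin_vise_center (a point): centre of the pin vise's steel handle, half-way up: ringed cylinder 18 mm across, 70 mm long (35 mm above and below), no other tool like it. z points up along it. The tool weighs about 80 g, stands upright in one of the rack's holes and may be gripped with about 60 N.
- pin_vise_collar (a point): underside of the pin vise's collar (25 mm across, 6 mm high, 41 mm below the handle centre), resting on the rack's top. Below it a tapered nose 22 mm long (14 to 9 mm across), then a straight pin 5 mm across, clamped at a different length each time: it projects 20 to 42 mm from the nose, unreported. So the pin tip is 83 to 105 mm below the handle centre.
- tool_rack: fixed aluminium block 60 (x) by 170 (y) by 70 mm high, origin at the centre of its underside. Three holes 17 mm square, 66 mm deep in its top at x = 0, y = -55, 0, +55 mm, one tool in each, which is where varies. With its collar down on the rack's top the pin vise has its handle centre 111 mm above the rack's underside.
- slim_driver_center (a point): slim driver in the rack, black handle 11 mm across, its top 86 mm above the rack's top; point half-way up the handle; leave alone
- stubby_driver_center (a point): stubby driver in the rack, black handle 29 mm across, its top 48 mm above the rack's top; point half-way up the handle; leave alone
- illuminator: fixed white microscope illuminator, origin under the centre of its filter housing (120 by 120 mm, 88 mm high), front to its own -x. Lamp tube and lamp house (110 mm high) behind, to x = +270 mm. A guide bed runs from the front face (x = -60) to x = -145 mm, a black rail on each side (57 mm over both, tops 58 mm high). The filter slide moves out between them along -x.
- release_mouth (a point): centre of the mouth of the 11 mm square pocket in the filter slide's top face (aluminium bar 36 mm wide, top 55 mm above the table, its end 20 mm further out). It moves with the slide; with the slide in it is 95 mm in front of the illuminator's origin. Axes as the illuminator's. The pin pushes the slide by the pocket's walls.
- release_top (a point): centre of the top of the grey release button that fills the pocket, as it is when up: 6 mm below the mouth (the point does not follow the press). It goes straight down: 2 N to start, 4.4 N at 4 mm, where the catch frees the slide, 5.3 N at the stop at 5.5 mm, beyond which force rises steeply. Let up, the catch snaps into the next notch (every 10 mm) and blocks the slide.
- filter_slide (a joint): how far the filter slide is out, in m: 0 fully in and locked, 0.042 against its end stop. With the button held down it takes about 3 N to push. From 0.038 on, letting the button up locks it in the out position.
- objective_center (a point): microscope objective, steel, 34 mm across, 46 mm high, standing; half-way up; leave alone
- oil_bottle_center (a point): small amber bottle, 32 mm across, 60 mm high; half-way up; leave alone
- petri_dish_center (a point): clear flat dish 88 mm across, 14 mm high; half-way up; leave alone
- slide_case_center (a point): grey box 85 by 180 mm, 32 mm high; half-way up; leave alone
- mouse_center (a point): black computer mouse 100 by 58 mm, 32 mm high; half-way up; leave alone
Mind the look-alikes: they are no part of the job. Leave any green or turquoise look-alike of the part that bears pin_vise_center alone.

How it is judged:
By the outcome, as a careful person would: the job done as asked, in the order asked, and still so for the second after the job is handed in, with the robot touching nothing.
It also fails if it takes over 67 s, if anything falls off the work surface, if the arm or the gripper's body presses on something with over 40 N, if the wrist force passes 120 N, or if a joint passes its speed limit or range.

ROBOT

A 6-joint arm with a two-finger parallel gripper is mounted at the origin on the work surface. World frame = base frame: x ahead of the robot, y to its left, z up, the work surface at z = 0. Lengths are in mm, angles in rad, forces in N, time in s.
With the tool pointing down it reaches from about 350 to 775 mm from the base axis. Payload 7.3 kg.
Tool frame: the origin (TCP) lies at the very end of the fingers, on their centre line; the grasp point (between the pads) lies 19 mm behind it; z points along the fingers, y is the line along which they close (so a half turn about z gives the same grasp; the last joint's range is limited). The gripper opens to 92 mm and grips with 3 to 60 N. Pads are 19 mm wide; open, the fingers measure 130 mm over their backs; the gripper's body (75 mm by 190 mm) begins 47 mm behind the grasp point.
Start: joints at [-1.257, 0.342, 1.524, -0, 1.275, -0.146], TCP at [233.003, -470.483, 226.741] pointing down, gripper open.
Joint ranges: [-2.53, 2.53], [-0.77, 2.02], [0.04, 2.7], [-1, 4.14], [0.28, 2.66], [-3.11, 3.11]. Speed limits (rad/s): [2.57, 2.57, 3.14, 3.14, 3.14, 3.14].

INTERFACE

Orientations are given as [roll, pitch, yaw] about the fixed x, y, z axes, in that order (R = Rz(yaw) Ry(pitch) Rx(roll)).
In Python, from plant import bot gives the robot as it stands.
- The arm moves only by the tool send_rows, never from a script. Its argument "rows" is a list of rows, each an object of numbers: "x", "y", "z": the shift along the tool's x, y, z in units of 0.2 m (1.0 is 0.2 m); "ax", "ay", "az": the turn, a rotation vector about the tool's x, y, z in units of 60 degrees (1.0 is 60 degrees); "jaw": the opening, from -1 (shut) to 1 (fully open), so that 0 is half open. In form: [{"x": .., "y": .., "z": .., "ax": .., "ay": .., "az": .., "jaw": ..}, ...]. A call has exactly 10 rows; each row is the pose to reach, as a shift and turn from the pose commanded when the call began, along the tool's axes at that moment; what a row does not reach only later rows make up. A row lasts 1/8 s, in which the tool goes at most 62.5 mm and 10.7 degrees, less where a joint would pass 70% of its speed; a pose out of reach is approached as far as the arm can. A call with a number of a shift or a turn outside -1 to 1 is refused whole. A call with a gripper value outside its range is refused whole. The fingers move at their own pace and stop on an object; the grip force is fixed at half the most. Time passes only in rows, so rows that repeat a pose let the fingers close, or fill a call up. It gives the time, the measured TCP pose, the force, the opening and the grip force at its end, in the units of the state.
- bot.get_obs(): the state, without advancing time (a new reading comes with each control period).
- bot.capture(name): name is "side" or "top"; returns (picture, depth): 384x512x3 uint8, red, green, blue; 384x512 float32, mm along the optical axis (not along the pixel's ray), 0 where there is no reading.
- bot.camera_model(name): a dict with "vertical_fov" (degrees; the focal length in pixels is half the picture's height over the tangent of half this angle, whatever the lens; pixels are square), "cx", "cy" (the principal point, pixels), "R" (3x3) and "t" (3): a world point X has camera coordinates R X + t. Camera axes: x right, y down, z forward; pixel columns grow to the right and rows downward; lengths in mm; the calibration is good to about 2 mm. A picture is of the moment at which its call begins. camera_model takes no time and is no camera call.
- bot.close_job(): hands the job in; it is judged then, once.
The state is a dict: "time": time; "joint_positions": joint angles; "dq": joint speeds; "tau": joint torques, N m; "tool_pos": TCP position; "tcp_rot": TCP orientation; "contact_force": force on the tool from outside, world axes, zero at the start; "moment": the same for the moment, N m; "grip_width": finger opening in mm; "finger_force": force on a finger pad.
Only numpy, scipy, OpenCV 4.12 (cv2) and the standard library are available. Lean on these libraries where they do the work, as an engineer would, in place of code of your own. Each camera call takes 0.05 s, during which the arm holds its last target. There are 200 camera calls.

## Working session

There is one attempt and no reset: what is moved stays moved. The work goes in short steps, Python scripts to look and compute and a tool call to move; the robot and the scene stay as the last step left them, time stands still between calls to the robot, and variables do not carry over. Pictures are saved under pics/ and viewed, at most 13 in all, crops included, and the job is handed in when it is done.

Besides the shell and the picture viewer there is one more tool, called after ">>>" as name(argument=value, ...) on one line, values as JSON. send_rows: Moves the arm, as the interface text tells. Its arguments: {"type":"object","properties":{"rows":{"type":"array","items":{"type":"object","properties":{"x":{"type":"number","minimum":-1,"maximum":1},"y":{"type":"number","minimum":-1,"maximum":1},"z":{"type":"number","minimum":-1,"maximum":1},"ax":{"type":"number","minimum":-1,"maximum":1},"ay":{"type":"number","minimum":-1,"maximum":1},"az":{"type":"number","minimum":-1,"maximum":1},"jaw":{"type":"number"}}}}},"required":["rows"]}

```bash
ls; mkdir -p pics; python3 - <<'E'
from plant import bot
import numpy as np,cv2
for n in("top","side"):
    p,d=bot.capture(n); np.savez(f"{n}0.npz",p=p,d=d); cv2.imwrite(f"pics/{n}0.png",cv2.resize(p[:,:,::-1],(800,600),interpolation=cv2.INTER_CUBIC))
    print(n,bot.camera_model(n))
o=bot.get_obs();print(o)
E
```

```text
pics
top {'vertical_fov': 49.06353410346788, 'cx': 257.63662612543095, 'cy': 189.02853687810452, 'R': array([[ 6.94650984e-03, -9.99975007e-01,  1.31554464e-03],
       [-9.98399833e-01, -7.00938828e-03, -5.61127586e-02],
       [ 5.61205773e-02, -9.23651723e-04, -9.98423571e-01]]), 't': array([  22.66983615,  520.89359163, 1463.96440221])}
side {'vertical_fov': 42.838072806395374, 'cx': 252.38507609948732, 'cy': 192.06363924899438, 'R': array([[ 0.94969693, -0.3130459 , -0.00883241],
       [-0.2222673 , -0.65389442, -0.72320076],
       [ 0.22061957,  0.6887847 , -0.69058138]]), 't': array([-505.08281575,  206.96213296, 1463.37572639])}
{'time': 0.1, 'joint_positions': array([-1.25700232e+00,  3.42666339e-01,  1.52490156e+00,  8.48555327e-06,
        1.27543391e+00, -1.46012944e-01]), 'dq': array([-0.00023358, -0.00100455, -0.00319619,  0.00015647,  0.00056849,
        0.00081908]), 'tau': array([ 3.30655123e-03, -4.32002592e+01, -2.44696033e+01,  7.19611743e-02,
        5.25205024e-02, -4.83325073e-05]), 'tool_pos': array([ 232.88445296, -470.11422755,  226.1145334 ]), 'tcp_rot': array([-3.14019968e+00, -2.13051941e-04,  4.59804324e-01]), 'contact_force': array([-0.57706696,  0.64719272, -0.20277349]), 'moment': array([-0.01454239, -0.01050964,  0.03905245]), 'finger_force': 0.0, 'grip_width': 91.75589204936708}
```

View pics/top0.png

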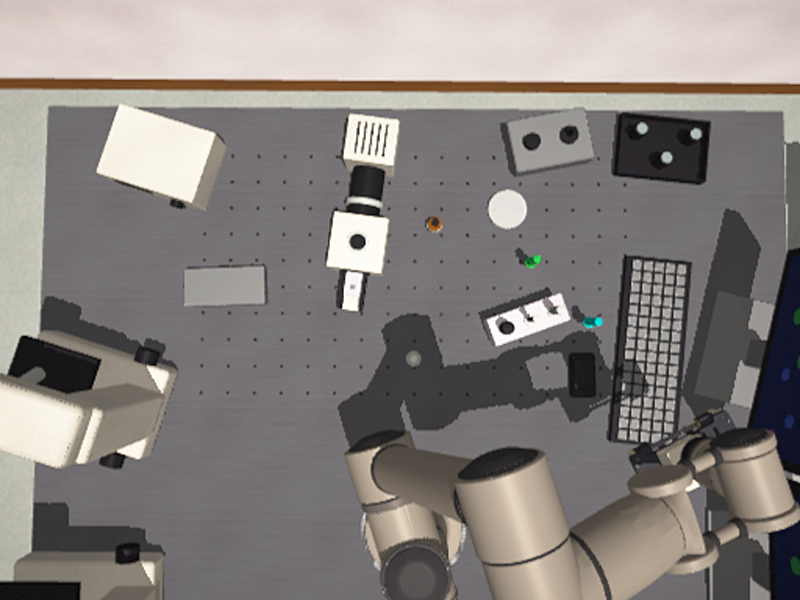

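View pics/side0.png

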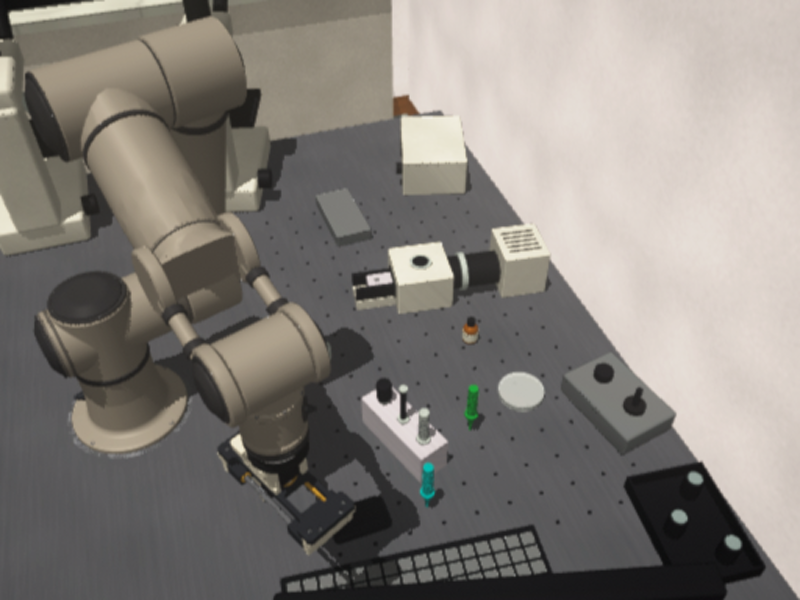

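Top view: illuminator at (357,240) with its slide at (352,288), and the rack at (525,318) with three tools. Upright candidates in the side view are the steel one in the rack (424,425), the green one (472,403) and the turquoise one (428,482). The steel one in the rack fits. I'll confirm that in an enlarged crop.

```bash
cat > h.py <<'E'
from plant import bot
import numpy as np,cv2
def cam(n):
    m=bot.camera_model(n); f=192/np.tan(np.radians(m["vertical_fov"]/2)); return m,f
def at_z(n,u,v,z):   # pixel -> world on plane z
    m,f=cam(n); r=m["R"].T@np.array([(u-m["cx"])/f,(v-m["cy"])/f,1]); c=-m["R"].T@m["t"]
    return c+r*(z-c[2])/r[2]
def proj(n,X):
    m,f=cam(n); p=m["R"]@np.asarray(X,float)+m["t"]; return f*p[0]/p[2]+m["cx"],f*p[1]/p[2]+m["cy"]
def cloud(n,d):
    m,f=cam(n); v,u=np.mgrid[:384,:512]; P=np.stack([(u-m["cx"])/f*d,(v-m["cy"])/f*d,d],-1)
    return (P-m["t"])@m["R"]
def crop(n,p,u,v,w,h,s):
    return cv2.resize(p[v:v+h,u:u+w,::-1],None,fx=s,fy=s,interpolation=cv2.INTER_CUBIC)
E
python3 - <<'E'
from h import *
t=np.load("top0.npz")["p"];s=np.load("side0.npz")["p"]
a=np.hstack([crop("t",t,300,180,80,60,5),crop("t",t,195,130,80,60,5)])
b=np.hstack([crop("s",s,220,230,80,60,5),crop("s",s,215,145,80,60,5)])
cv2.imwrite("pics/c1.png",np.vstack([a,b]))
for n in("top","side"):
    C=cloud(n,np.load(n+"0.npz")["d"])
    print(n,"table z",np.median(C[(abs(C[...,2])<15)][:,2]))
    for nm,x0,x1,y0,y1,z0,z1 in(("rack",350,540,-300,-120,62,78),("vise",350,540,-300,-120,100,150),("slide",400,560,0,120,48,56.5),("rail",400,560,0,120,56.5,63),("housing",450,700,-50,150,80,95)):
        m=(C[...,0]>x0)&(C[...,0]<x1)&(C[...,1]>y0)&(C[...,1]<y1)&(C[...,2]>z0)&(C[...,2]<z1)
        if m.sum()>3:
            P=C[m]; r=cv2.minAreaRect(P[:,:2].astype(np.float32)); print(nm,m.sum(),np.round(r[0],1),np.round(r[1],1),r[2],np.median(P[:,2]).round(1))
E
```

```text
top table z 0.6885550789666193
rack 638 [ 463.8 -236.2] [ 60.4 153.2] 20.029298782348633 70.9
vise 111 [ 468.1 -238.8] [ 26.4 128.6] 22.78506851196289 118.4
slide 18 [521.5 112.6] [75.2 10.3] 0.7688436508178711 53.7
rail 37 [524.7 112.1] [68.4 10.4] 0.6034258008003235 59.0
housing 886 [633.3 109.8] [ 89.5 129.4] 82.81597900390625 88.6
side table z 1.1311764685866823
rack 702 [ 464.7 -235.5] [ 63.2 155.9] 19.88486099243164 71.0
vise 191 [ 462.6 -240.9] [ 26.  131.4] 18.140727996826172 119.0
slide 44 [523.4 115.2] [15.2 73.3] 81.50792694091797 52.8
rail 39 [522.3 111.8] [14.1 73.5] 88.6727066040039 59.0
housing 682 [633.5 106.4] [ 92.9 132.2] 84.38761138916016 89.2
```

View pics/c1.png

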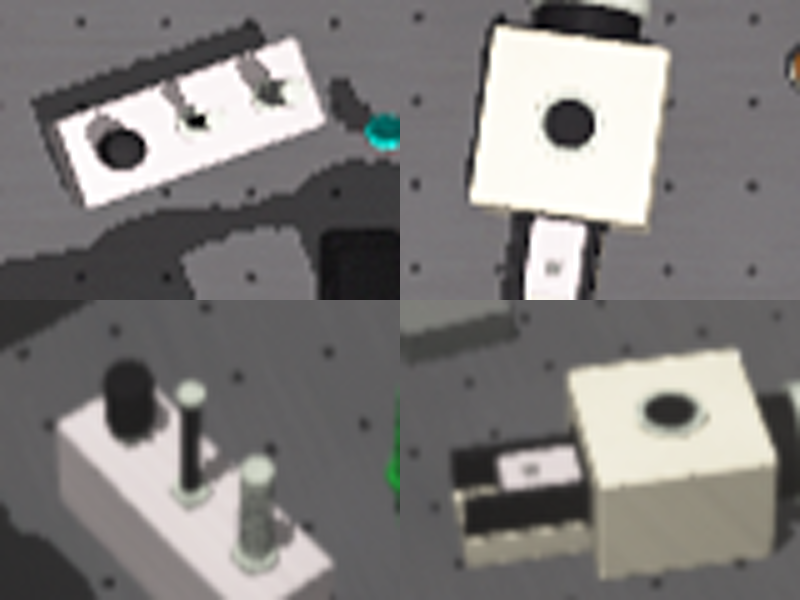

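The crop confirms it: the steel ringed vise with a collar at side (258,510), at the right end of the rack. The stubby and slim drivers fill the other two holes, and the green and turquoise ones stand outside the rack. Next I'll fit the poses.

```bash
cat >> h.py <<'E'
def fit(n,d,box,z0,z1):
    C=cloud(n,d);x0,x1,y0,y1=box
    m=(C[...,0]>x0)&(C[...,0]<x1)&(C[...,1]>y0)&(C[...,1]<y1)&(C[...,2]>z0)&(C[...,2]<z1)
    P=C[m]; return P,cv2.minAreaRect(P[:,:2].astype(np.float32))
E
python3 - <<'E'
from h import *
for n in("top","side"):
    d=np.load(n+"0.npz")["d"]
    for nm,box,z0,z1 in(("rack",(350,580,-340,-100),66,75),("housing",(450,740,0,200),84,95),("turq",(400,560,-420,-320),20,200),("green",(530,660,-320,-200),20,200)):
        P,r=fit(n,d,box,z0,z1)
        print(n,nm,len(P),np.round(r[0],1),np.round(r[1],1),round(r[2],1),"zmax",P[:,2].max().round(1),"med",np.median(P[:,2]).round(1))
# pixels (crop centres)
px=lambda cx,cy,u,v:(u+(cx+.5)/5-.5,v+(cy+.5)/5-.5)
print("pocket top",at_z("top",*px(154,268,195,130),52),"side",at_z("side",*px(131,168,215,145),52))
print("vise top side",at_z("side",*px(258,168,220,230),146), "top",at_z("top",*px(273,98,300,180),146))
print("stubby top side",at_z("side",*px(130,72,220,230),118), "top",at_z("top",*px(120,150,300,180),118))
print("slim top side",at_z("side",*px(190,92,220,230),156), "top",at_z("top",*px(198,120,300,180),156))
# rack corners top view & housing corners
for c in((58,122),(297,37),(327,122),(88,208)): print("rack c",at_z("top",*px(*c,300,180),70).round(1))
for c in((98,26),(268,48),(246,228),(72,203)): print("hous c",at_z("top",*px(*c,195,130),88).round(1))
E
```

```text
top rack 635 [ 467. -244.] [ 59.8 170.2] 20.1 zmax 75.0 med 70.7
top housing 1179 [653.3 122.5] [119.8 165.9] 82.7 zmax 95.0 med 88.9
top turq 92 [ 472.1 -350. ] [84.2 35.2] 63.6 zmax 122.8 med 73.7
top green 58 [ 593.  -251.7] [21.8 19.1] 16.9 zmax 123.3 med 95.8
side rack 804 [ 467.6 -243.5] [ 63.3 172.7] 19.8 zmax 74.9 med 70.9
side housing 877 [655.  120.6] [126.7 169.4] 83.4 zmax 94.9 med 89.3
side turq 334 [ 470.5 -349.7] [87.7 41.1] 62.7 zmax 124.0 med 65.7
side green 160 [ 592.4 -256.9] [20.8 23.1] 67.3 zmax 122.2 med 80.3
pocket top [537.85627977 136.9841761   52.        ] side [539.68302077 146.92570252  52.        ]
vise top side [ 488.02285517 -292.80858625  146.        ] top [ 482.9218964  -282.64600952  146.        ]
stubby top side [ 451.5475004  -187.00003928  118.        ] top [ 449.2490413  -189.11469878  118.        ]
slim top side [ 468.29637084 -241.16586643  156.        ] top [ 468.28951114 -232.65221376  156.        ]
rack c [ 468.2 -154.9   70. ]
rack c [ 526.9 -316.7   70. ]
rack c [ 469.5 -336.6   70. ]
rack c [ 410.5 -175.1   70. ]
hous c [698.3 173.8  88. ]
hous c [684.2  59.3  88. ]
hous c [562.6  73.   88. ]
hous c [578.6 189.6  88. ]
```

```bash
cat >> h.py <<'E'
def plan(c,g):  # commanded (x,y,z,yaw deg), tool down -> units
    a=np.radians(c[3]);d=np.subtract(g[:3],c[:3])
    return np.round([(np.cos(a)*d[0]+np.sin(a)*d[1])/200,(np.sin(a)*d[0]-np.cos(a)*d[1])/200,-d[2]/200,-(g[3]-c[3])/60],4)
def after(c,s):
    a=np.radians(c[3]);x,y,z=np.array(s[:3])*200
    return [c[0]+np.cos(a)*x+np.sin(a)*y,c[1]+np.sin(a)*x-np.cos(a)*y,c[2]-z,c[3]-60*s[3]]
E
python3 - <<'E'
from h import *
c=[233,-470.5,226.7,np.degrees(.459804)]
print(plan(c,[380,-368,246.7,68.3]))
E
```

```text
[ 0.8861 -0.1331 -0.1    -0.6993]
```

>>> send_rows(rows=[{"x": 0.09,"y": -0.013,"z": -0.02,"az": -0.07,"jaw": 0},{"x": 0.18,"y": -0.026,"z": -0.04,"az": -0.14,"jaw": 0},{"x": 0.27,"y": -0.04,"z": -0.06,"az": -0.21,"jaw": 0},{"x": 0.36,"y": -0.053,"z": -0.08,"az": -0.28,"jaw": 0},{"x": 0.45,"y": -0.066,"z": -0.1,"az": -0.35,"jaw": 0},{"x": 0.54,"y": -0.08,"z": -0.1,"az": -0.42,"jaw": 0},{"x": 0.63,"y": -0.093,"z": -0.1,"az": -0.49,"jaw": 0},{"x": 0.72,"y": -0.106,"z": -0.1,"az": -0.56,"jaw": 0},{"x": 0.81,"y": -0.12,"z": -0.1,"az": -0.63,"jaw": 0},{"x": 0.9,"y": -0.13,"z": -0.1,"az": -0.7,"jaw": 0}])

```text
schema error: expected keys x, y, z, ax, ay, az, jaw
```

```bash
python3 - <<'E'
from h import *
c=after([233,-470.5,226.7,np.degrees(.459804)],[.9,-.13,-.1,-.7]);print(c)
o=bot.get_obs();print(o["tool_pos"],o["tcp_rot"],o["joint_positions"],o["grip_width"])
g=[486.5,-295,236.7,110];print(plan(c,g))
E
```

```text
[np.float64(382.76702466976616), np.float64(-367.3213281653342), np.float64(246.7), np.float64(68.34482860323331)]
[ 232.88445296 -470.11422755  226.1145334 ] [-3.14019968e+00 -2.13051941e-04  4.59804324e-01] [-1.25700232e+00  3.42666339e-01  1.52490156e+00  8.48555327e-06
  1.27543391e+00 -1.46012944e-01] 91.75589204936708
[ 0.5275  0.3486  0.05   -0.6943]
```

>>> send_rows(rows=[{"x": 0.09,"y": -0.013,"z": -0.02,"ax": 0,"ay": 0,"az": -0.07,"jaw": 0},{"x": 0.18,"y": -0.026,"z": -0.04,"ax": 0,"ay": 0,"az": -0.14,"jaw": 0},{"x": 0.27,"y": -0.04,"z": -0.06,"ax": 0,"ay": 0,"az": -0.21,"jaw": 0},{"x": 0.36,"y": -0.053,"z": -0.08,"ax": 0,"ay": 0,"az": -0.28,"jaw": 0},{"x": 0.45,"y": -0.066,"z": -0.1,"ax": 0,"ay": 0,"az": -0.35,"jaw": 0},{"x": 0.54,"y": -0.08,"z": -0.1,"ax": 0,"ay": 0,"az": -0.42,"jaw": 0},{"x": 0.63,"y": -0.093,"z": -0.1,"ax": 0,"ay": 0,"az": -0.49,"jaw": 0},{"x": 0.72,"y": -0.106,"z": -0.1,"ax": 0,"ay": 0,"az": -0.56,"jaw": 0},{"x": 0.81,"y": -0.12,"z": -0.1,"ax": 0,"ay": 0,"az": -0.63,"jaw": 0},{"x": 0.9,"y": -0.13,"z": -0.1,"ax": 0,"ay": 0,"az": -0.7,"jaw": 0}])

```text
time: 1.35
tool_pos: [383.1, -366.7, 246.3]
tcp_rot: [-3.141, -0.0, 1.195]
contact_force: [-0.6, -0.2, -0.1]
grip_width: 45.7
finger_force: 0.0
```

```bash
python3 - <<'E'
from h import *
o=bot.get_obs();print(o["tool_pos"],np.degrees(o["tcp_rot"]),o["joint_positions"],o["grip_width"])
E
```

```text
[ 383.08396374 -366.7282736   246.32633691] [-1.79953839e+02 -2.37349153e-02  6.84822761e+01] [-9.08122997e-01  3.37641992e-01  1.47514802e+00 -5.37480749e-05
  1.32970707e+00 -5.32555178e-01] 45.7260261298968
```

>>> send_rows(rows=[{"x": 0.06,"y": 0.039,"z": 0.0,"ax": 0,"ay": 0,"az": -0.08,"jaw": 0},{"x": 0.12,"y": 0.078,"z": 0.0,"ax": 0,"ay": 0,"az": -0.16,"jaw": 0},{"x": 0.18,"y": 0.117,"z": 0.0,"ax": 0,"ay": 0,"az": -0.24,"jaw": 0},{"x": 0.24,"y": 0.156,"z": 0.0,"ax": 0,"ay": 0,"az": -0.32,"jaw": 0},{"x": 0.3,"y": 0.195,"z": 0.01,"ax": 0,"ay": 0,"az": -0.4,"jaw": 0},{"x": 0.36,"y": 0.234,"z": 0.02,"ax": 0,"ay": 0,"az": -0.48,"jaw": 0},{"x": 0.42,"y": 0.273,"z": 0.03,"ax": 0,"ay": 0,"az": -0.56,"jaw": 0},{"x": 0.48,"y": 0.312,"z": 0.04,"ax": 0,"ay": 0,"az": -0.64,"jaw": 0},{"x": 0.5275,"y": 0.3486,"z": 0.05,"ax": 0,"ay": 0,"az": -0.6943,"jaw": 0},{"x": 0.5275,"y": 0.3486,"z": 0.05,"ax": 0,"ay": 0,"az": -0.6943,"jaw": 0}])

```text
time: 2.6
tool_pos: [486.8, -294.5, 236.2]
tcp_rot: [-3.141, -0.001, 1.921]
contact_force: [-1.3, 0.6, 1.2]
grip_width: 45.7
finger_force: 0.0
```

```bash
python3 - <<'E'
from h import *
o=bot.get_obs();print(o["tool_pos"],np.degrees(o["tcp_rot"]),o["joint_positions"][5])
p,d=bot.capture("side");u,v=map(int,proj("side",[486,-295,140]));cv2.imwrite("pics/c2.png",crop("s",p,u-60,v-60,130,100,6));print(u-60,v-60)
E
```

```text
[ 486.80626519 -294.46532678  236.20531056] [-1.79971918e+02 -4.47847700e-02  1.10042260e+02] -1.028491758584949
210 205
```

View pics/c2.png

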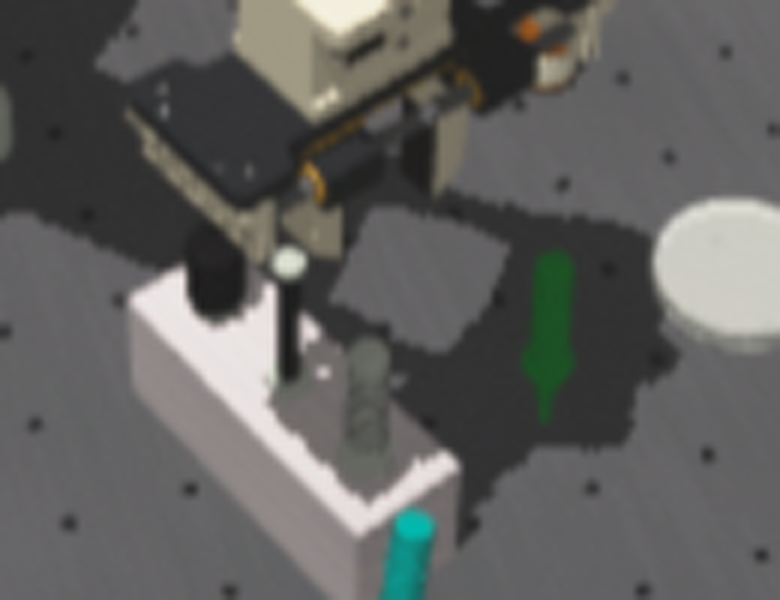

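Gripper is over the rack with the fingers either side. The vise handle top shows at crop (368,350), about side pixel (271,263). Now descending.

>>> send_rows(rows=[{"x": 0,"y": 0,"z": 0.09,"ax": 0,"ay": 0,"az": 0,"jaw": 0},{"x": 0,"y": 0,"z": 0.18,"ax": 0,"ay": 0,"az": 0,"jaw": 0},{"x": 0,"y": 0,"z": 0.27,"ax": 0,"ay": 0,"az": 0,"jaw": 0},{"x": 0,"y": 0,"z": 0.36,"ax": 0,"ay": 0,"az": 0,"jaw": 0},{"x": 0,"y": 0,"z": 0.44,"ax": 0,"ay": 0,"az": 0,"jaw": 0},{"x": 0,"y": 0,"z": 0.52,"ax": 0,"ay": 0,"az": 0,"jaw": 0},{"x": 0,"y": 0,"z": 0.6,"ax": 0,"ay": 0,"az": 0,"jaw": 0},{"x": 0,"y": 0,"z": 0.66,"ax": 0,"ay": 0,"az": 0,"jaw": 0},{"x": 0,"y": 0,"z": 0.7,"ax": 0,"ay": 0,"az": 0,"jaw": 0},{"x": 0,"y": 0,"z": 0.7,"ax": 0,"ay": 0,"az": 0,"jaw": 0}])

```text
time: 3.9
tool_pos: [486.3, -294.8, 96.2]
tcp_rot: [-3.141, -0.001, 1.92]
contact_force: [0.9, 0.3, -0.6]
grip_width: 45.9
finger_force: 0.0
```

>>> send_rows(rows=[{"x": 0,"y": 0,"z": 0,"ax": 0,"ay": 0,"az": 0,"jaw": -0.3},{"x": 0,"y": 0,"z": 0,"ax": 0,"ay": 0,"az": 0,"jaw": -0.5},{"x": 0,"y": 0,"z": 0,"ax": 0,"ay": 0,"az": 0,"jaw": -1},{"x": 0,"y": 0,"z": 0,"ax": 0,"ay": 0,"az": 0,"jaw": -1},{"x": 0,"y": 0,"z": 0,"ax": 0,"ay": 0,"az": 0,"jaw": -1},{"x": 0,"y": 0,"z": 0,"ax": 0,"ay": 0,"az": 0,"jaw": -1},{"x": 0,"y": 0,"z": 0,"ax": 0,"ay": 0,"az": 0,"jaw": -1},{"x": 0,"y": 0,"z": 0,"ax": 0,"ay": 0,"az": 0,"jaw": -1},{"x": 0,"y": 0,"z": 0,"ax": 0,"ay": 0,"az": 0,"jaw": -1},{"x": 0,"y": 0,"z": 0,"ax": 0,"ay": 0,"az": 0,"jaw": -1}])

```text
time: 5.15
tool_pos: [486.6, -295.1, 97.0]
tcp_rot: [3.141, 0.001, 1.92]
contact_force: [0.1, 0.3, 5.9]
grip_width: 17.3
finger_force: 30.0
```

```bash
python3 - <<'E'
from h import *
o=bot.get_obs();print(o)
p,d=bot.capture("side");u,v=map(int,proj("side",[486,-295,110]));cv2.imwrite("pics/c3.png",crop("s",p,u-40,v-40,80,60,10));print(u-40,v-40)
E
```

```text
{'time': 5.15, 'joint_positions': array([-6.79777570e-01,  5.51426677e-01,  1.57249669e+00, -7.92493096e-05,
        1.01711041e+00, -1.02878241e+00]), 'dq': array([-0.00047682, -0.00059347,  0.00074461, -0.00077783, -0.00019032,
        0.00206875]), 'tau': array([ 1.05349843e-01, -4.71478879e+01, -1.96749759e+01,  8.08706763e-02,
       -1.37778330e-01, -6.20566916e-04]), 'tool_pos': array([ 486.60015492, -295.10653119,   96.99978569]), 'tcp_rot': array([3.14136212e+00, 5.13554869e-04, 1.91984276e+00]), 'contact_force': array([0.05121024, 0.31181556, 5.85020298]), 'moment': array([0.06236675, 0.00633667, 0.01649588]), 'finger_force': 29.99550461769104, 'grip_width': 17.305051958034124}
230 232
```

View pics/c3.png

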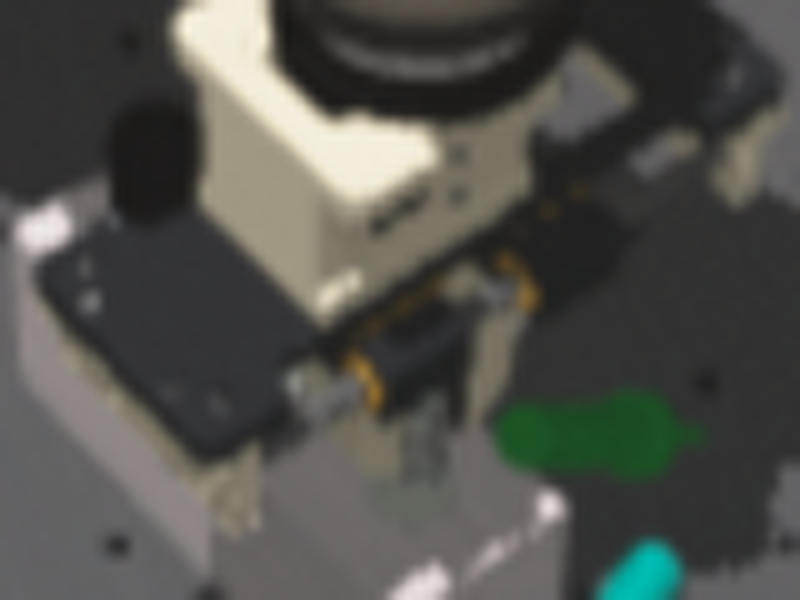

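The vise is gripped (17.3 mm, 30 N), but the green look-alike at crop (600,435) now seems to be lying down. It stood at crop (550,330) in the previous picture. I'll measure where it is before moving anything.

```bash
python3 - <<'E'
from h import *
import glob
for n in("side","top"):
    z=np.load(n+"0.npz"); p2,d2=bot.capture(n); np.savez(n+"3.npz",p=p2,d=d2)
    for tag,p,d in(("before",z["p"],z["d"]),("now",p2,d2)):
        h=cv2.cvtColor(p,cv2.COLOR_RGB2HSV); C=cloud(n,d)
        for nm,lo,hi in(("green",50,72),("turq",82,96)):
            m=(h[...,0]>=lo)&(h[...,0]<=hi)&(h[...,1]>150)&(d>0)&(C[...,2]<160)&(C[...,2]>-5)
            P=C[m]
            if len(P)>5: print(n,tag,nm,len(P),np.percentile(P,[3,50,97],axis=0).round(0).tolist())
E
```

```text
side before green 120 [[586.0, -265.0, 47.0], [591.0, -260.0, 87.0], [600.0, -248.0, 120.0]]
side before turq 159 [[455.0, -391.0, 30.0], [461.0, -386.0, 79.0], [472.0, -373.0, 122.0]]
side now green 92 [[516.0, -301.0, 37.0], [544.0, -288.0, 65.0], [570.0, -266.0, 89.0]]
side now turq 214 [[479.0, -366.0, 1.0], [520.0, -333.0, 19.0], [562.0, -298.0, 25.0]]
top before green 52 [[585.0, -260.0, 25.0], [592.0, -249.0, 98.0], [606.0, -244.0, 122.0]]
top before turq 61 [[453.0, -416.0, -1.0], [463.0, -375.0, 89.0], [475.0, -371.0, 122.0]]
top now green 12 [[529.0, -296.0, 0.0], [556.0, -265.0, 41.0], [590.0, -259.0, 84.0]]
top now turq 26 [[537.0, -320.0, 7.0], [548.0, -312.0, 19.0], [559.0, -301.0, 23.0]]
```

Both free-standing look-alikes have toppled. In the last picture the turquoise one was already tilting, with the gripper over 100 mm above it. The green one now leans on the rack edge next to a finger. I'll lift the vise slowly and check.

>>> send_rows(rows=[{"x": 0,"y": 0,"z": -0.03,"ax": 0,"ay": 0,"az": 0,"jaw": -1},{"x": 0,"y": 0,"z": -0.08,"ax": 0,"ay": 0,"az": 0,"jaw": -1},{"x": 0,"y": 0,"z": -0.15,"ax": 0,"ay": 0,"az": 0,"jaw": -1},{"x": 0,"y": 0,"z": -0.23,"ax": 0,"ay": 0,"az": 0,"jaw": -1},{"x": 0,"y": 0,"z": -0.32,"ax": 0,"ay": 0,"az": 0,"jaw": -1},{"x": 0,"y": 0,"z": -0.42,"ax": 0,"ay": 0,"az": 0,"jaw": -1},{"x": 0,"y": 0,"z": -0.52,"ax": 0,"ay": 0,"az": 0,"jaw": -1},{"x": 0,"y": 0,"z": -0.62,"ax": 0,"ay": 0,"az": 0,"jaw": -1},{"x": 0,"y": 0,"z": -0.7,"ax": 0,"ay": 0,"az": 0,"jaw": -1},{"x": 0,"y": 0,"z": -0.7,"ax": 0,"ay": 0,"az": 0,"jaw": -1}])

```text
time: 6.55
tool_pos: [487.1, -295.4, 238.8]
tcp_rot: [3.14, 0.003, 1.92]
contact_force: [-0.1, 0.5, -1.7]
grip_width: 17.5
finger_force: 30.0
```

```bash
python3 - <<'E'
from h import *
o=bot.get_obs();print(o["tool_pos"],np.degrees(o["tcp_rot"]),o["contact_force"],o["grip_width"])
p,d=bot.capture("side");p2,d2=bot.capture("top");np.savez("side4.npz",p=p,d=d);np.savez("top4.npz",p=p2,d=d2)
u,v=map(int,proj("side",[486,-295,130]));cv2.imwrite("pics/c4.png",crop("s",p,u-50,v-60,132,100,6));print(u-50,v-60)
E
```

```text
[ 487.05861173 -295.40174912  238.82794168] [179.88720501   0.1904517  110.00418939] [-0.08500852  0.50848708 -1.6751007 ] 17.50430116636219
220 207
```

View pics/c4.png

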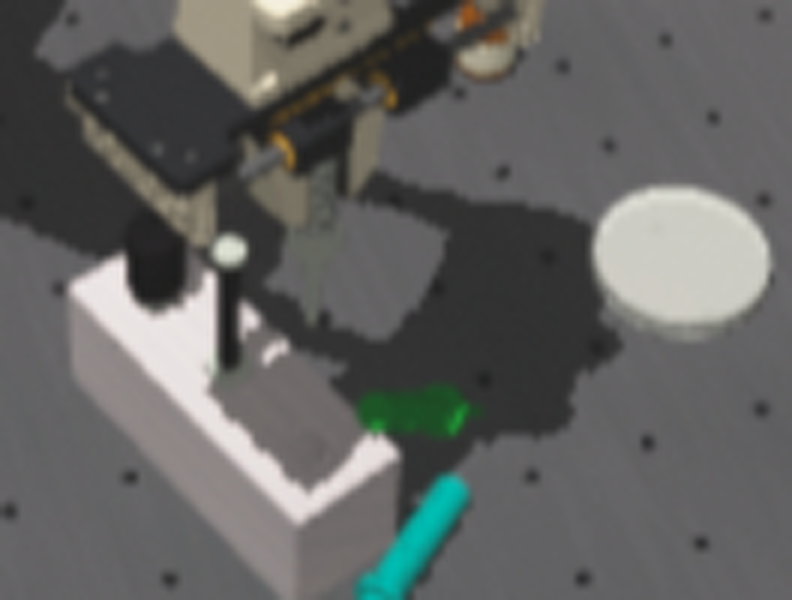

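The pin is visible, with its tip at crop (318,323), about side pixel (273,261). The fallen green and turquoise ones now lie on the table, clear of the vise's hole. Next: pin length and pocket position.

```bash
python3 - <<'E'
from h import *
from scipy.ndimage import gaussian_filter
o=bot.get_obs();x,y,z=o["tool_pos"];print(z)
for k in(60,80,90,95,100,105): print(k,np.round(proj("side",[x,y,z+15.0-k]),1))  # handle centre ~15 above TCP
# pocket & slide
for n in("top","side"):
    zf=np.load(n+"4.npz");p=zf["p"].astype(float)
    g=p.mean(2); u,v=map(int,np.round(proj(n,[537,137,55])))
    w=14; print(n,u-w,v-w)
    print("\n".join("".join(f"{int(q):4d}" for q in r) for r in g[v-w:v+w+1,u-w:u+w+1]))
    print("exp edges", [np.round(proj(n,q),1).tolist() for q in ([630.9,123.9,88],[537,135.5,55])])
E
```

```text
236.74815984824025
60 [271.2 252.7]
80 [271.  257.7]
90 [271.  260.1]
95 [270.9 261.4]
100 [270.9 262.6]
105 [270.9 263.8]
top 211 169
 250 250 248 249 249 250 249 249 249 249 249 249 250 249 249 249 249 249 249 249 248 248 248 249 249 249 249 249 249
 213 221 218 227 235 230 247 250 251 250 251 251 252 251 250 249 249 250 249 249 249 248 249 249 249 249 249 249 249
 116 122 126 144 158 141 196 212 220 216 227 237 234 248 250 250 251 251 252 252 252 251 251 250 250 250 250 250 250
 117 122 123 128 130 133  95  81  74  74  95 127 109 174 198 212 222 224 235 241 245 251 252 253 252 252 252 252 251
 112 110 110 116 122 124  69  36  39  36  28 141 151 108  74  80  62  81 115 137 154 201 218 229 227 231 240 242 249
 115 113 113 111 113 116  67  44  45  43  92 236 239 222 202 203 195 194 149 141 108  67  71  77  95 112 159 173 204
 115 114 112 114 114 117  65  47  44  43 164 251 248 247 248 249 249 250 236 236 231  90  35  45  24  60 129 132 130
 114 113 113 113 113 117  68  54  47  45 196 249 245 243 244 244 243 245 245 248 252 110  43  52  65  88 119 122 122
 114 113 113 114 115 119  67 
[... 5219 characters left out ...]
  30  32  34  40  42  48  50  45  47  71 111 155 177 177 130 115 114 105
  68  34  28  28  27  29  31  31  36  47  50  49  58  67  96 106 128 137 117 107 151 196 222 230 226 187 133 123 106
  70  39  35  37  38  43  50  56  74 125 136 121 111 113 137 147 166 175 161 171 213 230 233 234 233 226 195 180 124
  74  67  73  85  85  84  88  94 112 163 174 158 144 137 141 145 148 149 155 195 229 234 235 234 234 234 231 225 185
  76  98 108 119 118 114 114 115 122 146 149 147 144 142 142 142 142 142 148 181 220 232 235 232 229 235 234 232 225
  75 107 116 118 118 117 117 117 120 134 142 143 143 141 139 141 140 138 139 153 185 215 231 231 227 235 235 232 219
exp edges [[268.8, 168.6], [241.0, 179.9]]
```

```bash
python3 - <<'E'
from h import *
c=[486.5,-295,236.7,110]
for g in([504,-125,236.7,101],[522,30,236.7,92],[537.5,138,159,83]):
    s=plan(c,g);print(s);c=g
E
```

```text
[ 0.7688  0.3729 -0.      0.15  ]
[ 0.7436  0.2362 -0.      0.15  ]
[0.537  0.0963 0.3885 0.15  ]
```

>>> send_rows(rows=[{"x": 0.05,"y": 0.024,"z": 0,"ax": 0,"ay": 0,"az": 0.015,"jaw": -1},{"x": 0.13,"y": 0.063,"z": 0,"ax": 0,"ay": 0,"az": 0.03,"jaw": -1},{"x": 0.22,"y": 0.107,"z": 0,"ax": 0,"ay": 0,"az": 0.045,"jaw": -1},{"x": 0.31,"y": 0.15,"z": 0,"ax": 0,"ay": 0,"az": 0.06,"jaw": -1},{"x": 0.4,"y": 0.194,"z": 0,"ax": 0,"ay": 0,"az": 0.08,"jaw": -1},{"x": 0.49,"y": 0.238,"z": 0,"ax": 0,"ay": 0,"az": 0.1,"jaw": -1},{"x": 0.58,"y": 0.281,"z": 0,"ax": 0,"ay": 0,"az": 0.12,"jaw": -1},{"x": 0.66,"y": 0.32,"z": 0,"ax": 0,"ay": 0,"az": 0.13,"jaw": -1},{"x": 0.72,"y": 0.349,"z": 0,"ax": 0,"ay": 0,"az": 0.14,"jaw": -1},{"x": 0.7688,"y": 0.3729,"z": 0,"ax": 0,"ay": 0,"az": 0.15,"jaw": -1}])

```text
time: 7.9
tool_pos: [503.9, -124.0, 236.4]
tcp_rot: [-3.141, -0.0, 1.762]
contact_force: [-0.4, -0.3, -1.1]
grip_width: 17.3
finger_force: 30.0
```

>>> send_rows(rows=[{"x": 0.05,"y": 0.016,"z": 0,"ax": 0,"ay": 0,"az": 0.015,"jaw": -1},{"x": 0.13,"y": 0.041,"z": 0,"ax": 0,"ay": 0,"az": 0.03,"jaw": -1},{"x": 0.22,"y": 0.07,"z": 0,"ax": 0,"ay": 0,"az": 0.045,"jaw": -1},{"x": 0.31,"y": 0.098,"z": 0,"ax": 0,"ay": 0,"az": 0.06,"jaw": -1},{"x": 0.4,"y": 0.127,"z": 0,"ax": 0,"ay": 0,"az": 0.08,"jaw": -1},{"x": 0.49,"y": 0.156,"z": 0,"ax": 0,"ay": 0,"az": 0.1,"jaw": -1},{"x": 0.57,"y": 0.181,"z": 0,"ax": 0,"ay": 0,"az": 0.12,"jaw": -1},{"x": 0.64,"y": 0.203,"z": 0,"ax": 0,"ay": 0,"az": 0.13,"jaw": -1},{"x": 0.7,"y": 0.222,"z": 0,"ax": 0,"ay": 0,"az": 0.14,"jaw": -1},{"x": 0.7436,"y": 0.2362,"z": 0,"ax": 0,"ay": 0,"az": 0.15,"jaw": -1}])

```text
time: 9.15
tool_pos: [522.0, 30.6, 236.7]
tcp_rot: [3.142, 0.0, 1.605]
contact_force: [0.7, -0.3, -0.2]
grip_width: 17.4
finger_force: 30.0
```

>>> send_rows(rows=[{"x": 0.05,"y": 0.01,"z": 0,"ax": 0,"ay": 0,"az": 0.015,"jaw": -1},{"x": 0.12,"y": 0.022,"z": 0.04,"ax": 0,"ay": 0,"az": 0.03,"jaw": -1},{"x": 0.19,"y": 0.034,"z": 0.09,"ax": 0,"ay": 0,"az": 0.05,"jaw": -1},{"x": 0.26,"y": 0.047,"z": 0.14,"ax": 0,"ay": 0,"az": 0.07,"jaw": -1},{"x": 0.34,"y": 0.061,"z": 0.2,"ax": 0,"ay": 0,"az": 0.09,"jaw": -1},{"x": 0.42,"y": 0.075,"z": 0.26,"ax": 0,"ay": 0,"az": 0.11,"jaw": -1},{"x": 0.48,"y": 0.086,"z": 0.32,"ax": 0,"ay": 0,"az": 0.13,"jaw": -1},{"x": 0.537,"y": 0.0963,"z": 0.36,"ax": 0,"ay": 0,"az": 0.15,"jaw": -1},{"x": 0.537,"y": 0.0963,"z": 0.3885,"ax": 0,"ay": 0,"az": 0.15,"jaw": -1},{"x": 0.537,"y": 0.0963,"z": 0.3885,"ax": 0,"ay": 0,"az": 0.15,"jaw": -1}])

```text
time: 10.4
tool_pos: [537.2, 137.7, 158.6]
tcp_rot: [-3.141, 0.001, 1.449]
contact_force: [1.0, -0.7, -0.3]
grip_width: 17.1
finger_force: 30.0
```

```bash
python3 - <<'E'
from h import *
p,d=bot.capture("side");q,e=bot.capture("top")
o=bot.get_obs();print(o["tool_pos"],np.degrees(o["tcp_rot"]),o["contact_force"],o["moment"])
a=crop("s",p,215,130,50,60,10)
t=crop("t",q,205,150,30,60,10)
cv2.imwrite("pics/c5.png",np.hstack([a,t]))
x,y,z=o["tool_pos"]
for k in(60,85,90,95,100,105): print(k,np.round(proj("side",[x,y,z+14.3-k]),1),np.round(proj("top",[x,y,z+14.3-k]),1))
E
```

```text
[537.61442993 137.59583606 159.26469284] [1.79977109e+02 9.10393180e-03 8.29810581e+01] [-0.3184454  -0.64333715 -0.64745778] [-0.00232509 -0.07699949 -0.02281625]
60 [240.6 166.1] [223.8 182. ]
85 [240.8 171.9] [224.4 182.5]
90 [240.8 173. ] [224.5 182.6]
95 [240.8 174.2] [224.6 182.7]
100 [240.9 175.3] [224.7 182.8]
105 [240.9 176.4] [224.9 182.9]
```

View pics/c5.png

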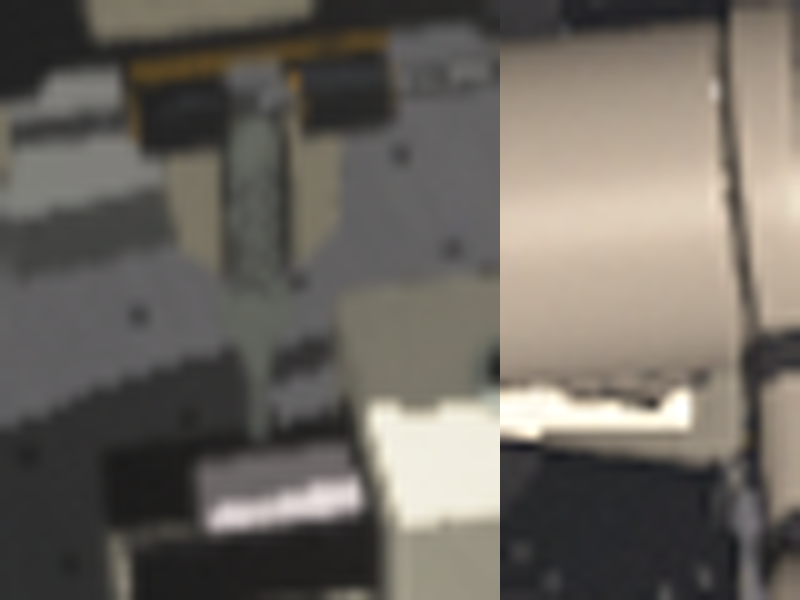

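Side view: the pin tip is at crop (260,438), pixel (240.5,173.4). The model puts it at column 240.85 and the pocket is at column 240.7, so it's aligned across. That gives the tip at about 90 mm below the handle centre. I'll descend in small steps.

>>> send_rows(rows=[{"x": 0,"y": 0,"z": 0.015,"ax": 0,"ay": 0,"az": 0,"jaw": -1},{"x": 0,"y": 0,"z": 0.03,"ax": 0,"ay": 0,"az": 0,"jaw": -1},{"x": 0,"y": 0,"z": 0.045,"ax": 0,"ay": 0,"az": 0,"jaw": -1},{"x": 0,"y": 0,"z": 0.06,"ax": 0,"ay": 0,"az": 0,"jaw": -1},{"x": 0,"y": 0,"z": 0.07,"ax": 0,"ay": 0,"az": 0,"jaw": -1},{"x": 0,"y": 0,"z": 0.08,"ax": 0,"ay": 0,"az": 0,"jaw": -1},{"x": 0,"y": 0,"z": 0.085,"ax": 0,"ay": 0,"az": 0,"jaw": -1},{"x": 0,"y": 0,"z": 0.085,"ax": 0,"ay": 0,"az": 0,"jaw": -1},{"x": 0,"y": 0,"z": 0.085,"ax": 0,"ay": 0,"az": 0,"jaw": -1},{"x": 0,"y": 0,"z": 0.085,"ax": 0,"ay": 0,"az": 0,"jaw": -1}])

```text
time: 11.75
tool_pos: [537.5, 138.0, 142.1]
tcp_rot: [3.141, 0.0, 1.449]
contact_force: [0.9, -0.7, -0.8]
grip_width: 17.7
finger_force: 30.0
```

```bash
python3 - <<'E'
from h import *
p,d=bot.capture("side")
o=bot.get_obs();print(o["tool_pos"],o["contact_force"])
cv2.imwrite("pics/c6.png",crop("s",p,222,155,40,30,20))
x,y,z=o["tool_pos"]
for k in(85,90,95,100): print(k,np.round(proj("side",[x,y,z+14.3-k]),1))
for q in([537.5,137.5,55],[537.5,140,55]): print(np.round(proj("side",q),1))
E
```

```text
[537.51250905 138.01373148 142.06282096] [ 0.51191162 -0.64499318 -0.38268582]
85 [240.8 175.7]
90 [240.9 176.8]
95 [240.9 178. ]
100 [240.9 179.1]
[241.  179.5]
[240.8 179. ]
```

View pics/c6.png

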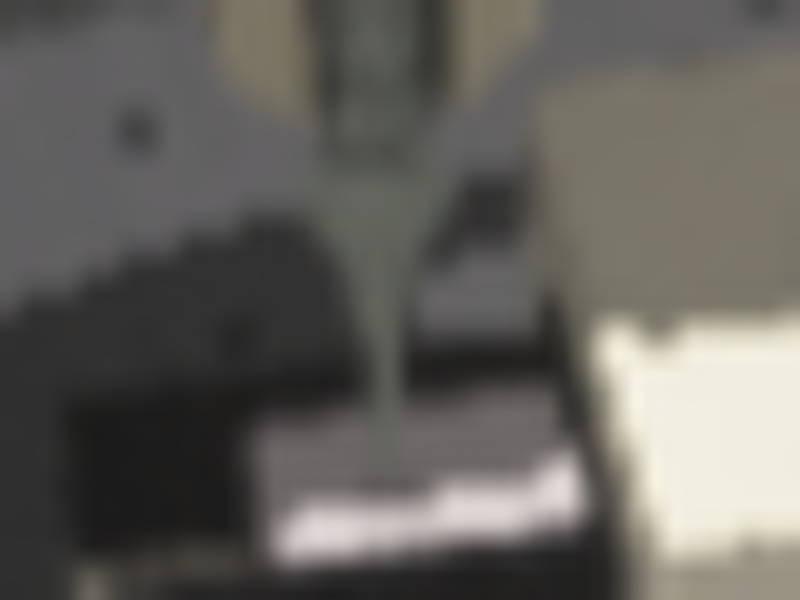

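Side crop: the pin at (385,475) runs down into the middle of the slide top, which spans (385,395) to (385,545) and has the pocket there. I'll continue down gently and watch the force.

>>> send_rows(rows=[{"x": 0,"y": 0,"z": 0.005,"ax": 0,"ay": 0,"az": 0,"jaw": -1},{"x": 0,"y": 0,"z": 0.01,"ax": 0,"ay": 0,"az": 0,"jaw": -1},{"x": 0,"y": 0,"z": 0.015,"ax": 0,"ay": 0,"az": 0,"jaw": -1},{"x": 0,"y": 0,"z": 0.02,"ax": 0,"ay": 0,"az": 0,"jaw": -1},{"x": 0,"y": 0,"z": 0.025,"ax": 0,"ay": 0,"az": 0,"jaw": -1},{"x": 0,"y": 0,"z": 0.03,"ax": 0,"ay": 0,"az": 0,"jaw": -1},{"x": 0,"y": 0,"z": 0.035,"ax": 0,"ay": 0,"az": 0,"jaw": -1},{"x": 0,"y": 0,"z": 0.04,"ax": 0,"ay": 0,"az": 0,"jaw": -1},{"x": 0,"y": 0,"z": 0.04,"ax": 0,"ay": 0,"az": 0,"jaw": -1},{"x": 0,"y": 0,"z": 0.04,"ax": 0,"ay": 0,"az": 0,"jaw": -1}])

```text
time: 13.05
tool_pos: [537.5, 138.0, 134.0]
tcp_rot: [3.141, 0.0, 1.449]
contact_force: [-0.1, -0.1, 0.0]
grip_width: 17.6
finger_force: 30.0
```

>>> send_rows(rows=[{"x": 0,"y": 0,"z": 0.003,"ax": 0,"ay": 0,"az": 0,"jaw": -1},{"x": 0,"y": 0,"z": 0.006,"ax": 0,"ay": 0,"az": 0,"jaw": -1},{"x": 0,"y": 0,"z": 0.009,"ax": 0,"ay": 0,"az": 0,"jaw": -1},{"x": 0,"y": 0,"z": 0.012,"ax": 0,"ay": 0,"az": 0,"jaw": -1},{"x": 0,"y": 0,"z": 0.015,"ax": 0,"ay": 0,"az": 0,"jaw": -1},{"x": 0,"y": 0,"z": 0.015,"ax": 0,"ay": 0,"az": 0,"jaw": -1},{"x": 0,"y": 0,"z": 0.015,"ax": 0,"ay": 0,"az": 0,"jaw": -1},{"x": 0,"y": 0,"z": 0.015,"ax": 0,"ay": 0,"az": 0,"jaw": -1},{"x": 0,"y": 0,"z": 0.015,"ax": 0,"ay": 0,"az": 0,"jaw": -1},{"x": 0,"y": 0,"z": 0.015,"ax": 0,"ay": 0,"az": 0,"jaw": -1}])

```text
time: 14.3
tool_pos: [537.5, 138.0, 131.0]
tcp_rot: [3.142, 0.0, 1.449]
contact_force: [-0.1, 0.2, -0.7]
grip_width: 17.1
finger_force: 30.0
```

No contact yet; TCP command is at 131.

>>> send_rows(rows=[{"x": 0,"y": 0,"z": 0.002,"ax": 0,"ay": 0,"az": 0,"jaw": -1},{"x": 0,"y": 0,"z": 0.004,"ax": 0,"ay": 0,"az": 0,"jaw": -1},{"x": 0,"y": 0,"z": 0.006,"ax": 0,"ay": 0,"az": 0,"jaw": -1},{"x": 0,"y": 0,"z": 0.008,"ax": 0,"ay": 0,"az": 0,"jaw": -1},{"x": 0,"y": 0,"z": 0.01,"ax": 0,"ay": 0,"az": 0,"jaw": -1},{"x": 0,"y": 0,"z": 0.01,"ax": 0,"ay": 0,"az": 0,"jaw": -1},{"x": 0,"y": 0,"z": 0.01,"ax": 0,"ay": 0,"az": 0,"jaw": -1},{"x": 0,"y": 0,"z": 0.01,"ax": 0,"ay": 0,"az": 0,"jaw": -1},{"x": 0,"y": 0,"z": 0.01,"ax": 0,"ay": 0,"az": 0,"jaw": -1},{"x": 0,"y": 0,"z": 0.01,"ax": 0,"ay": 0,"az": 0,"jaw": -1}])

```text
time: 15.55
tool_pos: [537.5, 138.0, 129.0]
tcp_rot: [3.141, 0.0, 1.449]
contact_force: [-0.2, 0.5, 1.1]
grip_width: 17.7
finger_force: 30.0
```

>>> send_rows(rows=[{"x": 0,"y": 0,"z": 0.002,"ax": 0,"ay": 0,"az": 0,"jaw": -1},{"x": 0,"y": 0,"z": 0.004,"ax": 0,"ay": 0,"az": 0,"jaw": -1},{"x": 0,"y": 0,"z": 0.006,"ax": 0,"ay": 0,"az": 0,"jaw": -1},{"x": 0,"y": 0,"z": 0.008,"ax": 0,"ay": 0,"az": 0,"jaw": -1},{"x": 0,"y": 0,"z": 0.01,"ax": 0,"ay": 0,"az": 0,"jaw": -1},{"x": 0,"y": 0,"z": 0.01,"ax": 0,"ay": 0,"az": 0,"jaw": -1},{"x": 0,"y": 0,"z": 0.01,"ax": 0,"ay": 0,"az": 0,"jaw": -1},{"x": 0,"y": 0,"z": 0.01,"ax": 0,"ay": 0,"az": 0,"jaw": -1},{"x": 0,"y": 0,"z": 0.01,"ax": 0,"ay": 0,"az": 0,"jaw": -1},{"x": 0,"y": 0,"z": 0.01,"ax": 0,"ay": 0,"az": 0,"jaw": -1}])

```text
time: 16.8
tool_pos: [537.5, 138.0, 127.0]
tcp_rot: [3.141, 0.0, 1.449]
contact_force: [-1.0, -0.3, 1.7]
grip_width: 17.4
finger_force: 30.0
```

>>> send_rows(rows=[{"x": 0,"y": 0,"z": 0.002,"ax": 0,"ay": 0,"az": 0,"jaw": -1},{"x": 0,"y": 0,"z": 0.004,"ax": 0,"ay": 0,"az": 0,"jaw": -1},{"x": 0,"y": 0,"z": 0.006,"ax": 0,"ay": 0,"az": 0,"jaw": -1},{"x": 0,"y": 0,"z": 0.008,"ax": 0,"ay": 0,"az": 0,"jaw": -1},{"x": 0,"y": 0,"z": 0.01,"ax": 0,"ay": 0,"az": 0,"jaw": -1},{"x": 0,"y": 0,"z": 0.01,"ax": 0,"ay": 0,"az": 0,"jaw": -1},{"x": 0,"y": 0,"z": 0.01,"ax": 0,"ay": 0,"az": 0,"jaw": -1},{"x": 0,"y": 0,"z": 0.01,"ax": 0,"ay": 0,"az": 0,"jaw": -1},{"x": 0,"y": 0,"z": 0.01,"ax": 0,"ay": 0,"az": 0,"jaw": -1},{"x": 0,"y": 0,"z": 0.01,"ax": 0,"ay": 0,"az": 0,"jaw": -1}])

```text
time: 18.05
tool_pos: [537.5, 138.0, 125.0]
tcp_rot: [3.141, 0.0, 1.449]
contact_force: [-0.3, -0.1, 3.3]
grip_width: 17.7
finger_force: 30.0
```

```bash
python3 - <<'E'
from h import *
F=[]
for i in range(4):
    F.append(bot.get_obs()["contact_force"]); bot.capture("side")
print(np.round(F,2))
E
```

```text
[[-0.29 -0.07  3.27]
 [-1.04  0.39  3.39]
 [-0.23 -0.16  3.03]
 [-1.94  0.71  3.04]]
```

Force rises at about 0.7 N/mm, which fits the button and not a rigid surface. It's about 3 mm down, so I'll go roughly 1.8 mm further.

>>> send_rows(rows=[{"x": 0,"y": 0,"z": 0.002,"ax": 0,"ay": 0,"az": 0,"jaw": -1},{"x": 0,"y": 0,"z": 0.004,"ax": 0,"ay": 0,"az": 0,"jaw": -1},{"x": 0,"y": 0,"z": 0.006,"ax": 0,"ay": 0,"az": 0,"jaw": -1},{"x": 0,"y": 0,"z": 0.008,"ax": 0,"ay": 0,"az": 0,"jaw": -1},{"x": 0,"y": 0,"z": 0.009,"ax": 0,"ay": 0,"az": 0,"jaw": -1},{"x": 0,"y": 0,"z": 0.009,"ax": 0,"ay": 0,"az": 0,"jaw": -1},{"x": 0,"y": 0,"z": 0.009,"ax": 0,"ay": 0,"az": 0,"jaw": -1},{"x": 0,"y": 0,"z": 0.009,"ax": 0,"ay": 0,"az": 0,"jaw": -1},{"x": 0,"y": 0,"z": 0.009,"ax": 0,"ay": 0,"az": 0,"jaw": -1},{"x": 0,"y": 0,"z": 0.009,"ax": 0,"ay": 0,"az": 0,"jaw": -1}])

```text
time: 19.5
tool_pos: [537.5, 138.0, 123.2]
tcp_rot: [3.142, 0.0, 1.449]
contact_force: [-1.2, 0.9, 4.9]
grip_width: 17.5
finger_force: 30.0
```

```bash
python3 - <<'E'
from h import *
F=[]
for i in range(5):
    o=bot.get_obs();F.append(o["contact_force"]); bot.capture("side")
print(np.round(F,2),np.mean(F,0),o["tool_pos"])
E
```

```text
[[-1.19  0.89  4.88]
 [-0.73 -0.09  3.81]
 [-0.78 -0.28  4.03]
 [-1.27 -0.72  4.77]
 [-0.71  0.54  4.56]] [-0.93873722  0.06781809  4.40877057] [537.46340131 138.0197986  123.1987545 ]
```

Net press is about 5 N (about 4.8 mm), so the catch should be free. Now pushing outward (tool -y) slowly.

>>> send_rows(rows=[{"x": 0,"y": -0.004,"z": 0,"ax": 0,"ay": 0,"az": 0,"jaw": -1},{"x": 0,"y": -0.008,"z": 0,"ax": 0,"ay": 0,"az": 0,"jaw": -1},{"x": 0,"y": -0.012,"z": 0,"ax": 0,"ay": 0,"az": 0,"jaw": -1},{"x": 0,"y": -0.016,"z": 0,"ax": 0,"ay": 0,"az": 0,"jaw": -1},{"x": 0,"y": -0.02,"z": 0,"ax": 0,"ay": 0,"az": 0,"jaw": -1},{"x": 0,"y": -0.024,"z": 0,"ax": 0,"ay": 0,"az": 0,"jaw": -1},{"x": 0,"y": -0.028,"z": 0,"ax": 0,"ay": 0,"az": 0,"jaw": -1},{"x": 0,"y": -0.032,"z": 0,"ax": 0,"ay": 0,"az": 0,"jaw": -1},{"x": 0,"y": -0.036,"z": 0,"ax": 0,"ay": 0,"az": 0,"jaw": -1},{"x": 0,"y": -0.036,"z": 0,"ax": 0,"ay": 0,"az": 0,"jaw": -1}])

```text
time: 21.0
tool_pos: [530.2, 138.9, 123.2]
tcp_rot: [-3.141, 0.0, 1.449]
contact_force: [2.4, 0.4, 4.2]
grip_width: 17.6
finger_force: 30.0
```

```bash
python3 - <<'E'
from h import *
F=[]
for i in range(4):
    o=bot.get_obs();F.append(np.r_[o["contact_force"],o["moment"]]); p,d=bot.capture("side")
np.savez("side7.npz",p=p,d=d)
print(np.mean(F,0).round(2),o["tool_pos"])
E
```

```text
[ 2.01 -0.04  3.93 -0.06 -0.62 -0.02] [530.20699816 138.93215674 123.14152536]
```

About 3 N of push, so the slide is moving. Continuing with a touch more press.

>>> send_rows(rows=[{"x": 0,"y": -0.008,"z": 0.002,"ax": 0,"ay": 0,"az": 0,"jaw": -1},{"x": 0,"y": -0.016,"z": 0.002,"ax": 0,"ay": 0,"az": 0,"jaw": -1},{"x": 0,"y": -0.024,"z": 0.002,"ax": 0,"ay": 0,"az": 0,"jaw": -1},{"x": 0,"y": -0.032,"z": 0.002,"ax": 0,"ay": 0,"az": 0,"jaw": -1},{"x": 0,"y": -0.04,"z": 0.002,"ax": 0,"ay": 0,"az": 0,"jaw": -1},{"x": 0,"y": -0.048,"z": 0.002,"ax": 0,"ay": 0,"az": 0,"jaw": -1},{"x": 0,"y": -0.056,"z": 0.002,"ax": 0,"ay": 0,"az": 0,"jaw": -1},{"x": 0,"y": -0.064,"z": 0.002,"ax": 0,"ay": 0,"az": 0,"jaw": -1},{"x": 0,"y": -0.072,"z": 0.002,"ax": 0,"ay": 0,"az": 0,"jaw": -1},{"x": 0,"y": -0.08,"z": 0.002,"ax": 0,"ay": 0,"az": 0,"jaw": -1}])

```text
time: 22.45
tool_pos: [514.6, 140.9, 123.0]
tcp_rot: [3.141, -0.0, 1.449]
contact_force: [2.4, -0.5, 6.6]
grip_width: 17.3
finger_force: 30.0
```

```bash
python3 - <<'E'
from h import *
F=[]
for i in range(3):
    o=bot.get_obs();F.append(np.r_[o["contact_force"],o["moment"]]); p,d=bot.capture("side")
print(np.mean(F,0).round(2),o["tool_pos"])
E
```

```text
[ 2.1  -0.26  6.07 -0.07 -0.7   0.  ] [514.4176709  140.894377   122.99305245]
```

>>> send_rows(rows=[{"x": 0,"y": -0.008,"z": -0.001,"ax": 0,"ay": 0,"az": 0,"jaw": -1},{"x": 0,"y": -0.016,"z": -0.001,"ax": 0,"ay": 0,"az": 0,"jaw": -1},{"x": 0,"y": -0.024,"z": -0.001,"ax": 0,"ay": 0,"az": 0,"jaw": -1},{"x": 0,"y": -0.032,"z": -0.001,"ax": 0,"ay": 0,"az": 0,"jaw": -1},{"x": 0,"y": -0.04,"z": -0.001,"ax": 0,"ay": 0,"az": 0,"jaw": -1},{"x": 0,"y": -0.048,"z": -0.001,"ax": 0,"ay": 0,"az": 0,"jaw": -1},{"x": 0,"y": -0.056,"z": -0.001,"ax": 0,"ay": 0,"az": 0,"jaw": -1},{"x": 0,"y": -0.064,"z": -0.001,"ax": 0,"ay": 0,"az": 0,"jaw": -1},{"x": 0,"y": -0.072,"z": -0.001,"ax": 0,"ay": 0,"az": 0,"jaw": -1},{"x": 0,"y": -0.08,"z": -0.001,"ax": 0,"ay": 0,"az": 0,"jaw": -1}])

```text
time: 23.85
tool_pos: [498.5, 142.8, 123.0]
tcp_rot: [3.141, 0.0, 1.449]
contact_force: [2.3, -0.4, 6.0]
grip_width: 17.3
finger_force: 30.0
```

>>> send_rows(rows=[{"x": 0,"y": -0.005,"z": 0,"ax": 0,"ay": 0,"az": 0,"jaw": -1},{"x": 0,"y": -0.01,"z": 0,"ax": 0,"ay": 0,"az": 0,"jaw": -1},{"x": 0,"y": -0.015,"z": 0,"ax": 0,"ay": 0,"az": 0,"jaw": -1},{"x": 0,"y": -0.015,"z": 0,"ax": 0,"ay": 0,"az": 0,"jaw": -1},{"x": 0,"y": -0.015,"z": 0,"ax": 0,"ay": 0,"az": 0,"jaw": -1},{"x": 0,"y": -0.015,"z": 0,"ax": 0,"ay": 0,"az": 0,"jaw": -1},{"x": 0,"y": -0.015,"z": 0,"ax": 0,"ay": 0,"az": 0,"jaw": -1},{"x": 0,"y": -0.015,"z": 0,"ax": 0,"ay": 0,"az": 0,"jaw": -1},{"x": 0,"y": -0.015,"z": 0,"ax": 0,"ay": 0,"az": 0,"jaw": -1},{"x": 0,"y": -0.015,"z": 0,"ax": 0,"ay": 0,"az": 0,"jaw": -1}])

```text
time: 25.1
tool_pos: [495.4, 143.2, 123.0]
tcp_rot: [-3.141, 0.0, 1.449]
contact_force: [2.5, -0.1, 5.6]
grip_width: 17.6
finger_force: 30.0
```

```bash
python3 - <<'E'
from h import *
F=[]
for i in range(3):
    o=bot.get_obs();F.append(np.r_[o["contact_force"],o["moment"]]); p,d=bot.capture("side")
print(np.mean(F,0).round(2),o["tool_pos"])
E
```

```text
[ 2.35 -0.24  5.34  0.07 -0.65 -0.01] [495.41324868 143.21566852 123.00300727]
```

>>> send_rows(rows=[{"x": 0,"y": -0.002,"z": 0,"ax": 0,"ay": 0,"az": 0,"jaw": -1},{"x": 0,"y": -0.004,"z": 0,"ax": 0,"ay": 0,"az": 0,"jaw": -1},{"x": 0,"y": -0.006,"z": 0,"ax": 0,"ay": 0,"az": 0,"jaw": -1},{"x": 0,"y": -0.008,"z": 0,"ax": 0,"ay": 0,"az": 0,"jaw": -1},{"x": 0,"y": -0.01,"z": 0,"ax": 0,"ay": 0,"az": 0,"jaw": -1},{"x": 0,"y": -0.01,"z": 0,"ax": 0,"ay": 0,"az": 0,"jaw": -1},{"x": 0,"y": -0.01,"z": 0,"ax": 0,"ay": 0,"az": 0,"jaw": -1},{"x": 0,"y": -0.01,"z": 0,"ax": 0,"ay": 0,"az": 0,"jaw": -1},{"x": 0,"y": -0.01,"z": 0,"ax": 0,"ay": 0,"az": 0,"jaw": -1},{"x": 0,"y": -0.01,"z": 0,"ax": 0,"ay": 0,"az": 0,"jaw": -1}])

```text
time: 26.5
tool_pos: [493.5, 143.4, 123.0]
tcp_rot: [-3.141, 0.0, 1.449]
contact_force: [2.5, 0.4, 4.5]
grip_width: 17.2
finger_force: 30.0
```

>>> send_rows(rows=[{"x": 0,"y": -0.001,"z": 0,"ax": 0,"ay": 0,"az": 0,"jaw": -1},{"x": 0,"y": -0.002,"z": 0,"ax": 0,"ay": 0,"az": 0,"jaw": -1},{"x": 0,"y": -0.003,"z": 0,"ax": 0,"ay": 0,"az": 0,"jaw": -1},{"x": 0,"y": -0.004,"z": 0,"ax": 0,"ay": 0,"az": 0,"jaw": -1},{"x": 0,"y": -0.005,"z": 0,"ax": 0,"ay": 0,"az": 0,"jaw": -1},{"x": 0,"y": -0.005,"z": 0,"ax": 0,"ay": 0,"az": 0,"jaw": -1},{"x": 0,"y": -0.005,"z": 0,"ax": 0,"ay": 0,"az": 0,"jaw": -1},{"x": 0,"y": -0.005,"z": 0,"ax": 0,"ay": 0,"az": 0,"jaw": -1},{"x": 0,"y": -0.005,"z": 0,"ax": 0,"ay": 0,"az": 0,"jaw": -1},{"x": 0,"y": -0.005,"z": 0,"ax": 0,"ay": 0,"az": 0,"jaw": -1}])

```text
time: 27.75
tool_pos: [492.5, 143.5, 123.0]
tcp_rot: [-3.141, 0.0, 1.449]
contact_force: [2.5, -0.2, 5.1]
grip_width: 18.0
finger_force: 30.0
```

>>> send_rows(rows=[{"x": 0,"y": -0.001,"z": 0,"ax": 0,"ay": 0,"az": 0,"jaw": -1},{"x": 0,"y": -0.002,"z": 0,"ax": 0,"ay": 0,"az": 0,"jaw": -1},{"x": 0,"y": -0.003,"z": 0,"ax": 0,"ay": 0,"az": 0,"jaw": -1},{"x": 0,"y": -0.004,"z": 0,"ax": 0,"ay": 0,"az": 0,"jaw": -1},{"x": 0,"y": -0.005,"z": 0,"ax": 0,"ay": 0,"az": 0,"jaw": -1},{"x": 0,"y": -0.005,"z": 0,"ax": 0,"ay": 0,"az": 0,"jaw": -1},{"x": 0,"y": -0.005,"z": 0,"ax": 0,"ay": 0,"az": 0,"jaw": -1},{"x": 0,"y": -0.005,"z": 0,"ax": 0,"ay": 0,"az": 0,"jaw": -1},{"x": 0,"y": -0.005,"z": 0,"ax": 0,"ay": 0,"az": 0,"jaw": -1},{"x": 0,"y": -0.005,"z": 0,"ax": 0,"ay": 0,"az": 0,"jaw": -1}])

```text
time: 29.0
tool_pos: [491.8, 143.6, 123.1]
tcp_rot: [3.141, 0.0, 1.449]
contact_force: [5.4, -1.1, 3.5]
grip_width: 17.5
finger_force: 30.0
```

```bash
python3 - <<'E'
from h import *
o=bot.get_obs();p,d=bot.capture("side");q,e=bot.capture("top")
print(o["tool_pos"],o["contact_force"],o["moment"])
np.savez("side8.npz",p=p,d=d)
cv2.imwrite("pics/c8.png",np.hstack([crop("s",p,210,155,60,35,10)]))
for s in(0,.0,38,42):
    X=np.array([537.5,137.8,55])+(s+20)*np.array([-.9925,.122,0]); print("slide end if",s,np.round(proj("side",X),1),np.round(proj("top",X),1))
E
```

```text
[491.78935958 143.63448194 123.05761418] [ 5.41258041 -1.10258475  3.54145898] [-0.1083122  -1.38809156 -0.03102739]
slide end if 0 [235.1 180.2] [224.3 189. ]
slide end if 0.0 [235.1 180.2] [224.3 189. ]
slide end if 38 [223.8 181.8] [222.8 200.1]
slide end if 42 [222.7 182. ] [222.7 201.2]
```

View pics/c8.png

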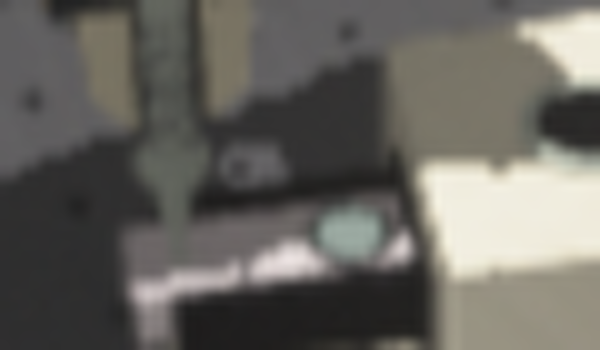

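The end stop is reached: push rose from 2.5 to 5.4 N, the slide end is at side column 222 (predicted 222.7), and the filter shows at crop (348,232). Easing off the push, then lifting straight out.

>>> send_rows(rows=[{"x": 0,"y": 0.003,"z": 0,"ax": 0,"ay": 0,"az": 0,"jaw": -1},{"x": 0,"y": 0.006,"z": 0,"ax": 0,"ay": 0,"az": 0,"jaw": -1},{"x": 0,"y": 0.006,"z": -0.015,"ax": 0,"ay": 0,"az": 0,"jaw": -1},{"x": 0,"y": 0.006,"z": -0.03,"ax": 0,"ay": 0,"az": 0,"jaw": -1},{"x": 0,"y": 0.006,"z": -0.06,"ax": 0,"ay": 0,"az": 0,"jaw": -1},{"x": 0,"y": 0.006,"z": -0.12,"ax": 0,"ay": 0,"az": 0,"jaw": -1},{"x": 0,"y": 0.006,"z": -0.22,"ax": 0,"ay": 0,"az": 0,"jaw": -1},{"x": 0,"y": 0.006,"z": -0.34,"ax": 0,"ay": 0,"az": 0,"jaw": -1},{"x": 0,"y": 0.006,"z": -0.46,"ax": 0,"ay": 0,"az": 0,"jaw": -1},{"x": 0,"y": 0.006,"z": -0.55,"ax": 0,"ay": 0,"az": 0,"jaw": -1}])

```text
time: 30.35
tool_pos: [491.7, 143.6, 234.3]
tcp_rot: [-3.14, 0.0, 1.449]
contact_force: [-0.3, 0.3, -0.3]
grip_width: 17.9
finger_force: 30.0
```

```bash
python3 - <<'E'
from h import *
o=bot.get_obs();print(o["tool_pos"],o["contact_force"],o["moment"])
# tilt of the tool in the side view: handle/pin columns
p,d=bot.capture("side");np.savez("side9.npz",p=p,d=d);x,y,z=o["tool_pos"]
for n,src in(("before","side4.npz"),):
    pass
C=cloud("side",d);g=p.mean(2)
# slide end after lift
for r in(181,182,183): print(r,g[r,216:232].astype(int))
m=(abs(C[...,0]-x)<40)&(abs(C[...,1]-y)<40)
for zz in range(int(z)-85,int(z)-5,8):
    k=m&(abs(C[...,2]-zz)<4)
    if k.sum()>1: print(zz-int(z),k.sum(),np.median(C[k][:,0]).round(1)-x.round(1),np.median(C[k][:,1]).round(1)-y.round(1))
c=[492.8,143.5,233,83]
for t in([508,-20,236.7,92],[498,-180,236.7,101],[486.5,-295,236.7,110]):
    print(plan(c,t));c=t
E
```

```text
[491.73617777 143.60033849 234.27456842] [-0.34720355  0.31970447 -0.31626861] [-0.06377043 -0.04000982 -0.02023991]
181 [ 47  47  47  46  47  53  77 120 168 182 206 171 155 163 201 220]
182 [ 47  46  46  47  47  52  86 155 212 218 218 203 204 207 216 218]
183 [ 46  46  47  47  46  52  91 173 216 220 216 198 187 185 178 171]
-77 2 -1.3000000000000114 0.20000000000001705
-69 5 -0.5 -0.9000000000000057
-61 3 -1.8999999999999773 0.0
-53 3 -1.5 -2.4000000000000057
-45 2 -2.5 -3.6999999999999886
-37 8 -0.19999999999998863 -5.799999999999983
-29 3 -3.1999999999999886 -8.099999999999994
-21 23 -1.599999999999966 -8.400000000000006
-13 12 -3.599999999999966 -8.0
[-0.8021  0.1751 -0.0185 -0.15  ]
[-0.7978 -0.0779 -0.     -0.15  ]
[-0.5535 -0.1662 -0.     -0.15  ]
```

>>> send_rows(rows=[{"x": -0.05,"y": 0.011,"z": -0.0185,"ax": 0,"ay": 0,"az": -0.015,"jaw": -1},{"x": -0.13,"y": 0.028,"z": -0.0185,"ax": 0,"ay": 0,"az": -0.03,"jaw": -1},{"x": -0.22,"y": 0.048,"z": -0.0185,"ax": 0,"ay": 0,"az": -0.045,"jaw": -1},{"x": -0.32,"y": 0.07,"z": -0.0185,"ax": 0,"ay": 0,"az": -0.06,"jaw": -1},{"x": -0.42,"y": 0.092,"z": -0.0185,"ax": 0,"ay": 0,"az": -0.08,"jaw": -1},{"x": -0.52,"y": 0.113,"z": -0.0185,"ax": 0,"ay": 0,"az": -0.1,"jaw": -1},{"x": -0.61,"y": 0.133,"z": -0.0185,"ax": 0,"ay": 0,"az": -0.12,"jaw": -1},{"x": -0.69,"y": 0.15,"z": -0.0185,"ax": 0,"ay": 0,"az": -0.13,"jaw": -1},{"x": -0.75,"y": 0.164,"z": -0.0185,"ax": 0,"ay": 0,"az": -0.14,"jaw": -1},{"x": -0.8021,"y": 0.1751,"z": -0.0185,"ax": 0,"ay": 0,"az": -0.15,"jaw": -1}])

```text
time: 31.65
tool_pos: [507.6, -20.7, 236.2]
tcp_rot: [-3.14, -0.0, 1.606]
contact_force: [-0.1, -0.1, -0.6]
grip_width: 17.6
finger_force: 30.0
```

>>> send_rows(rows=[{"x": -0.05,"y": -0.005,"z": 0,"ax": 0,"ay": 0,"az": -0.015,"jaw": -1},{"x": -0.13,"y": -0.013,"z": 0,"ax": 0,"ay": 0,"az": -0.03,"jaw": -1},{"x": -0.22,"y": -0.021,"z": 0,"ax": 0,"ay": 0,"az": -0.045,"jaw": -1},{"x": -0.32,"y": -0.031,"z": 0,"ax": 0,"ay": 0,"az": -0.06,"jaw": -1},{"x": -0.42,"y": -0.041,"z": 0,"ax": 0,"ay": 0,"az": -0.08,"jaw": -1},{"x": -0.52,"y": -0.051,"z": 0,"ax": 0,"ay": 0,"az": -0.1,"jaw": -1},{"x": -0.61,"y": -0.06,"z": 0,"ax": 0,"ay": 0,"az": -0.12,"jaw": -1},{"x": -0.69,"y": -0.067,"z": 0,"ax": 0,"ay": 0,"az": -0.13,"jaw": -1},{"x": -0.75,"y": -0.073,"z": 0,"ax": 0,"ay": 0,"az": -0.14,"jaw": -1},{"x": -0.7978,"y": -0.0779,"z": 0,"ax": 0,"ay": 0,"az": -0.15,"jaw": -1}])

```text
time: 32.9
tool_pos: [497.9, -180.5, 236.7]
tcp_rot: [-3.141, -0.0, 1.764]
contact_force: [0.2, -0.3, -1.6]
grip_width: 17.5
finger_force: 30.0
```

>>> send_rows(rows=[{"x": -0.05,"y": -0.015,"z": 0,"ax": 0,"ay": 0,"az": -0.02,"jaw": -1},{"x": -0.12,"y": -0.036,"z": 0,"ax": 0,"ay": 0,"az": -0.04,"jaw": -1},{"x": -0.2,"y": -0.06,"z": 0,"ax": 0,"ay": 0,"az": -0.06,"jaw": -1},{"x": -0.29,"y": -0.087,"z": 0,"ax": 0,"ay": 0,"az": -0.08,"jaw": -1},{"x": -0.38,"y": -0.114,"z": 0,"ax": 0,"ay": 0,"az": -0.1,"jaw": -1},{"x": -0.46,"y": -0.138,"z": 0,"ax": 0,"ay": 0,"az": -0.13,"jaw": -1},{"x": -0.52,"y": -0.156,"z": 0,"ax": 0,"ay": 0,"az": -0.15,"jaw": -1},{"x": -0.5535,"y": -0.1662,"z": 0,"ax": 0,"ay": 0,"az": -0.15,"jaw": -1},{"x": -0.5535,"y": -0.1662,"z": 0,"ax": 0,"ay": 0,"az": -0.15,"jaw": -1},{"x": -0.5535,"y": -0.1662,"z": 0,"ax": 0,"ay": 0,"az": -0.15,"jaw": -1}])

```text
time: 34.15
tool_pos: [486.6, -294.5, 236.7]
tcp_rot: [3.142, -0.0, 1.92]
contact_force: [-0.4, -0.6, 0.0]
grip_width: 17.2
finger_force: 30.0
```

```bash
python3 - <<'E'
from h import *
p,d=bot.capture("side");o=bot.get_obs();print(o["tool_pos"],np.degrees(o["tcp_rot"]),o["contact_force"],o["joint_positions"])
u,v=220,207
a=crop("s",np.load("side4.npz")["p"],u,v,66,80,6);b=crop("s",p,u,v,66,80,6)
cv2.imwrite("pics/c9.png",np.hstack([a,b]))
E
```

```text
[ 486.59505651 -294.49222426  236.7699439 ] [ 1.79997646e+02 -6.70930287e-03  1.10025949e+02] [-0.26962262 -0.27825729 -0.33494583] [-6.79027558e-01  4.15639640e-01  1.38330369e+00  9.81579938e-05
  1.34272843e+00 -1.02856850e+00]
```

View pics/c9.png

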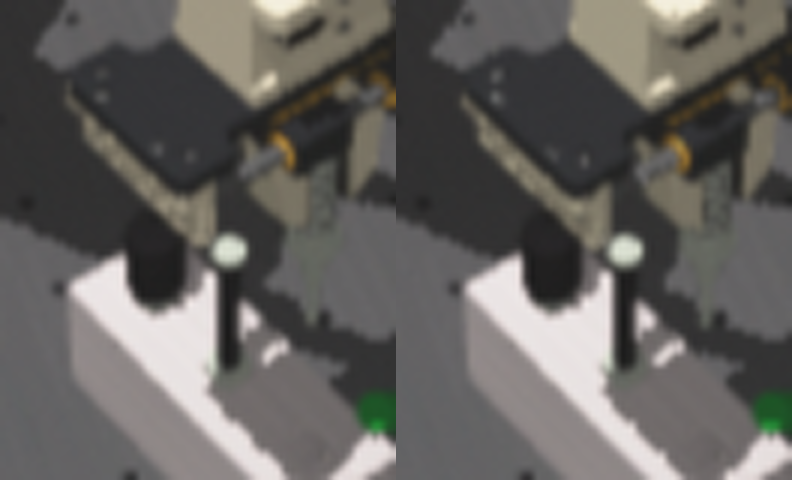

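The left half is the lift, the right half is now. The pose is the same with a tip offset of at most 1 px (318 vs 312 in the crop), so it should go into the 17 mm hole. Lowering in stages.

>>> send_rows(rows=[{"x": 0,"y": 0,"z": 0.06,"ax": 0,"ay": 0,"az": 0,"jaw": -1},{"x": 0,"y": 0,"z": 0.14,"ax": 0,"ay": 0,"az": 0,"jaw": -1},{"x": 0,"y": 0,"z": 0.22,"ax": 0,"ay": 0,"az": 0,"jaw": -1},{"x": 0,"y": 0,"z": 0.3,"ax": 0,"ay": 0,"az": 0,"jaw": -1},{"x": 0,"y": 0,"z": 0.36,"ax": 0,"ay": 0,"az": 0,"jaw": -1},{"x": 0,"y": 0,"z": 0.4,"ax": 0,"ay": 0,"az": 0,"jaw": -1},{"x": 0,"y": 0,"z": 0.43,"ax": 0,"ay": 0,"az": 0,"jaw": -1},{"x": 0,"y": 0,"z": 0.46,"ax": 0,"ay": 0,"az": 0,"jaw": -1},{"x": 0,"y": 0,"z": 0.48,"ax": 0,"ay": 0,"az": 0,"jaw": -1},{"x": 0,"y": 0,"z": 0.5,"ax": 0,"ay": 0,"az": 0,"jaw": -1}])

```text
time: 35.45
tool_pos: [486.6, -295.1, 136.7]
tcp_rot: [3.141, 0.001, 1.92]
contact_force: [0.4, -0.1, -1.7]
grip_width: 17.6
finger_force: 30.0
```

>>> send_rows(rows=[{"x": 0,"y": 0,"z": 0.015,"ax": 0,"ay": 0,"az": 0,"jaw": -1},{"x": 0,"y": 0,"z": 0.03,"ax": 0,"ay": 0,"az": 0,"jaw": -1},{"x": 0,"y": 0,"z": 0.045,"ax": 0,"ay": 0,"az": 0,"jaw": -1},{"x": 0,"y": 0,"z": 0.06,"ax": 0,"ay": 0,"az": 0,"jaw": -1},{"x": 0,"y": 0,"z": 0.075,"ax": 0,"ay": 0,"az": 0,"jaw": -1},{"x": 0,"y": 0,"z": 0.09,"ax": 0,"ay": 0,"az": 0,"jaw": -1},{"x": 0,"y": 0,"z": 0.105,"ax": 0,"ay": 0,"az": 0,"jaw": -1},{"x": 0,"y": 0,"z": 0.12,"ax": 0,"ay": 0,"az": 0,"jaw": -1},{"x": 0,"y": 0,"z": 0.13,"ax": 0,"ay": 0,"az": 0,"jaw": -1},{"x": 0,"y": 0,"z": 0.14,"ax": 0,"ay": 0,"az": 0,"jaw": -1}])

```text
time: 36.7
tool_pos: [486.6, -295.0, 108.6]
tcp_rot: [3.142, 0.0, 1.92]
contact_force: [-0.3, 0.1, -1.0]
grip_width: 17.3
finger_force: 30.0
```

Entering freely; 12 mm left to the collar seat.

>>> send_rows(rows=[{"x": 0,"y": 0,"z": 0.008,"ax": 0,"ay": 0,"az": 0,"jaw": -1},{"x": 0,"y": 0,"z": 0.016,"ax": 0,"ay": 0,"az": 0,"jaw": -1},{"x": 0,"y": 0,"z": 0.024,"ax": 0,"ay": 0,"az": 0,"jaw": -1},{"x": 0,"y": 0,"z": 0.032,"ax": 0,"ay": 0,"az": 0,"jaw": -1},{"x": 0,"y": 0,"z": 0.04,"ax": 0,"ay": 0,"az": 0,"jaw": -1},{"x": 0,"y": 0,"z": 0.046,"ax": 0,"ay": 0,"az": 0,"jaw": -1},{"x": 0,"y": 0,"z": 0.051,"ax": 0,"ay": 0,"az": 0,"jaw": -1},{"x": 0,"y": 0,"z": 0.055,"ax": 0,"ay": 0,"az": 0,"jaw": -1},{"x": 0,"y": 0,"z": 0.057,"ax": 0,"ay": 0,"az": 0,"jaw": -1},{"x": 0,"y": 0,"z": 0.057,"ax": 0,"ay": 0,"az": 0,"jaw": -1}])

```text
time: 37.95
tool_pos: [486.5, -295.0, 97.3]
tcp_rot: [-3.142, 0.0, 1.92]
contact_force: [-0.2, 0.5, -2.0]
grip_width: 17.7
finger_force: 30.0
```

>>> send_rows(rows=[{"x": 0,"y": 0,"z": 0.001,"ax": 0,"ay": 0,"az": 0,"jaw": -1},{"x": 0,"y": 0,"z": 0.002,"ax": 0,"ay": 0,"az": 0,"jaw": -1},{"x": 0,"y": 0,"z": 0.003,"ax": 0,"ay": 0,"az": 0,"jaw": -1},{"x": 0,"y": 0,"z": 0.004,"ax": 0,"ay": 0,"az": 0,"jaw": -1},{"x": 0,"y": 0,"z": 0.005,"ax": 0,"ay": 0,"az": 0,"jaw": -1},{"x": 0,"y": 0,"z": 0.005,"ax": 0,"ay": 0,"az": 0,"jaw": -1},{"x": 0,"y": 0,"z": 0.005,"ax": 0,"ay": 0,"az": 0,"jaw": -1},{"x": 0,"y": 0,"z": 0.005,"ax": 0,"ay": 0,"az": 0,"jaw": -1},{"x": 0,"y": 0,"z": 0.005,"ax": 0,"ay": 0,"az": 0,"jaw": -1},{"x": 0,"y": 0,"z": 0.005,"ax": 0,"ay": 0,"az": 0,"jaw": -1}])

```text
time: 39.2
tool_pos: [486.6, -295.1, 97.0]
tcp_rot: [3.141, 0.001, 1.92]
contact_force: [-1.4, 1.4, 6.1]
grip_width: 17.5
finger_force: 30.0
```

Seated: 6 N and z 97.0, the same as at the grasp. Releasing, then lifting clear.

>>> send_rows(rows=[{"x": 0,"y": 0,"z": -0.003,"ax": 0,"ay": 0,"az": 0,"jaw": -1},{"x": 0,"y": 0,"z": -0.003,"ax": 0,"ay": 0,"az": 0,"jaw": -0.5},{"x": 0,"y": 0,"z": -0.003,"ax": 0,"ay": 0,"az": 0,"jaw": -0.3},{"x": 0,"y": 0,"z": -0.003,"ax": 0,"ay": 0,"az": 0,"jaw": -0.1},{"x": 0,"y": 0,"z": -0.003,"ax": 0,"ay": 0,"az": 0,"jaw": 0},{"x": 0,"y": 0,"z": -0.003,"ax": 0,"ay": 0,"az": 0,"jaw": 0},{"x": 0,"y": 0,"z": -0.003,"ax": 0,"ay": 0,"az": 0,"jaw": 0},{"x": 0,"y": 0,"z": -0.003,"ax": 0,"ay": 0,"az": 0,"jaw": 0},{"x": 0,"y": 0,"z": -0.003,"ax": 0,"ay": 0,"az": 0,"jaw": 0},{"x": 0,"y": 0,"z": -0.003,"ax": 0,"ay": 0,"az": 0,"jaw": 0}])

```text
time: 40.45
tool_pos: [486.5, -295.0, 96.9]
tcp_rot: [-3.142, 0.0, 1.92]
contact_force: [0.2, 0.7, -0.4]
grip_width: 45.7
finger_force: 0.0
```

>>> send_rows(rows=[{"x": 0,"y": 0,"z": -0.03,"ax": 0,"ay": 0,"az": 0,"jaw": 0},{"x": 0,"y": 0,"z": -0.08,"ax": 0,"ay": 0,"az": 0,"jaw": 0},{"x": 0,"y": 0,"z": -0.16,"ax": 0,"ay": 0,"az": 0,"jaw": 0},{"x": 0,"y": 0,"z": -0.26,"ax": 0,"ay": 0,"az": 0,"jaw": 0},{"x": 0,"y": 0,"z": -0.36,"ax": 0,"ay": 0,"az": 0,"jaw": 0},{"x": 0,"y": 0,"z": -0.46,"ax": 0,"ay": 0,"az": 0,"jaw": 0},{"x": 0,"y": 0,"z": -0.56,"ax": 0,"ay": 0,"az": 0,"jaw": 0},{"x": 0,"y": 0,"z": -0.64,"ax": 0,"ay": 0,"az": 0,"jaw": 0},{"x": 0,"y": 0,"z": -0.7,"ax": 0,"ay": 0,"az": 0,"jaw": 0},{"x": 0,"y": 0,"z": -0.7,"ax": 0,"ay": 0,"az": 0,"jaw": 0}])

```text
time: 41.7
tool_pos: [486.9, -295.3, 238.3]
tcp_rot: [3.14, 0.002, 1.92]
contact_force: [-0.3, 0.0, -0.3]
grip_width: 45.8
finger_force: 0.0
```

```bash
python3 - <<'E'
from h import *
p,d=bot.capture("side");o=bot.get_obs();print(o["time"],o["tool_pos"],o["grip_width"],o["contact_force"])
a=crop("s",p,220,225,66,80,6);b=crop("s",p,205,140,66,80,6)
cv2.imwrite("pics/c10.png",np.hstack([a,b]))
E
```

```text
41.75 [ 486.54199721 -295.01110662  237.2837596 ] 46.09235672005376 [ 0.79361264  0.35195764 -0.54062244]
```

View pics/c10.png

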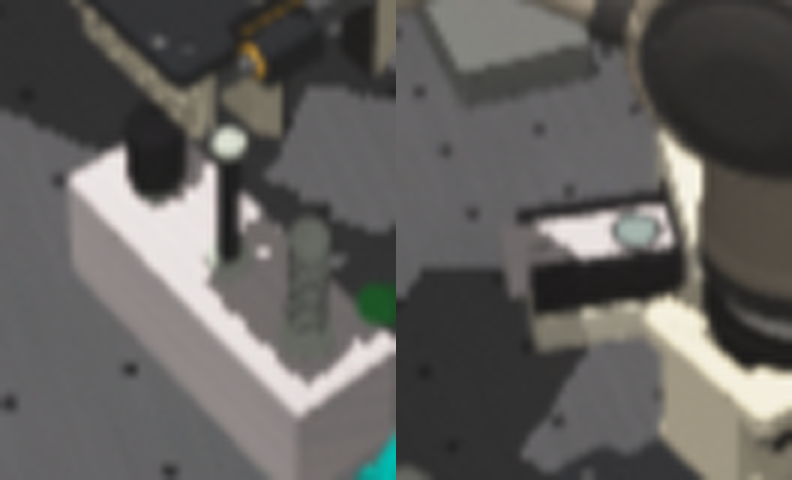

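The vise stands upright in its hole at crop (308,280), with both drivers in place. The slide is out with its filter showing at (635,230). Handing in.

```bash
python3 -c "
from plant import bot
print(bot.close_job())"
```

```text
the job is handed in; nothing more can be done
None
```

The job is handed in, but not everything stayed put: the green and turquoise look-alikes toppled early on — the turquoise was already tilting while the gripper was still well above it, so I have no sign I touched them, but I can't rule it out for the green, which ended up leaning beside a finger — while the slide was pushed to its end stop and stayed out when the pin lifted, and the pin vise is back in its hole (41.8 s).

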